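# Clear the hand sieve and hold it over the mixing bowl

## Task

Get the sieve ready for the next batch: take it by its blue handle, tip it to about 60 degrees over the white scrap tub for a full second to shed any lumps, and bring it level again while still above the tub; anywhere else keep it level. Then carry it clear of the bottles and hold it level over the middle of the red mixing bowl, about two centimetres above the rim and not touching it, so that a colleague can spoon powder in. Finish while still holding it there; do not touch the bowl or knock anything else out of place.

Things in the scene. Friction and masses are not known exactly. Their poses are not given: they have to be found in the camera images.
- sieve: Steel hand sieve, 0.13 to 0.22 kg: round frame open at the top, 50 mm high, 100 mm across the foot, 116 mm across the rim, with a flat grey mesh floor and a blue handle. Origin: centre of the underside of the foot, which stands on the table at the start; z points up out of the open mouth, the handle runs out along -x. Centre of mass: about 35 mm from the origin towards the handle.
- sieve_rim (a point): Centre of the sieve's open mouth, 50 mm above the underside along the sieve's z.
- sieve_grip (a point): Good place to pinch the handle, across its 16 mm width (the sieve's y): on its centre line, 100 mm from the sieve's centre, 45 mm above the foot. The handle is a level blue plastic bar 110 mm long (sieve x = -75 to -185 mm), 16 mm wide and 16 mm tall, with 37 mm free under it while the sieve stands. The sieve is front-heavy in the hand: grip firmly, 30 N or more.
- tub: Loose, empty white scrap tub, round and open, 95 mm high, 150 mm across the lip, walls 3 mm, with a thin black bail folded down against its side; stands on the table. Origin: centre of its underside.
- tub_rim (a point): Centre of the scrap tub's mouth, at the height of its rim, 95 mm above the table.
- bowl: Loose red mixing bowl, round and open, 85 mm high, 175 mm across the rim, 100 mm across the foot, walls 3 mm; stands on the table. Tub and bowl stand one to the left and one to the right, either way round. Origin: centre of its underside.
- bowl_rim (a point): Centre of the mixing bowl's mouth, at the height of its rim, 85 mm above the table.
- caddy: Clear open box fixed to the table, 200 mm along x, 72 mm along y, 55 mm high, with three cells that hold the bottles; it stands between the sieve and the left-hand vessel. With the bottles in it, it is 150 mm high. Origin: centre of its underside.
- bottle0: White squeeze bottle with a red tip, 44 mm diameter, 144 mm tall, standing loose in the near cell of the caddy (leave alone). Origin: centre of its underside.
- bottle1: The same bottle, in the middle cell (leave alone).
- bottle2: The same bottle, in the far cell (leave alone).
- cup: Small clear measuring cup, 60 mm diameter, 60 mm high, standing right of the sieve (leave alone). Origin: centre of its underside.
Things that resemble listed ones, but are neither listed nor needed, are in the scene too. Of the things that look like the sieve, the smaller one is meant.

How it is judged (in metres and radians):
On the way, in this order (a step that is already met when the one before it is completed fails the run):
1. the sieve is held tipped about 60 degrees (at least 53) with its mouth over the scrap tub, above the rim (angle between sieve's own z axis and vertical between 0.93 and 1.6 rad and horizontal distance between sieve_rim and tub_rim below 0.065 m and z of sieve_rim in the frame of tub_rim above 0.01 m and contact force between sieve and the fingers above 0.5 N), for 0.6 s.
2. the sieve is level again (within 10 degrees) while still above the scrap tub (angle between sieve's own z axis and vertical below 0.175 rad and horizontal distance between sieve_rim and tub_rim below 0.12 m and z of sieve in the frame of tub_rim above 0.005 m and contact force between sieve and the fingers above 0.5 N), for 0.1 s.
At the end, for the whole second after the job is handed in: The sieve is held still in the gripper, level within 8 degrees, its foot centred within 20 mm over the bowl's mouth and 5 to 40 mm above the rim, not touching the bowl; bowl (within 15 mm) and tub (within 30 mm) stand where they were, bottles and cup within 20 mm and upright (horizontal distance between sieve and bowl_rim below 0.02 m and z of sieve in the frame of bowl_rim between 0.005 and 0.04 m and angle between sieve's own z axis and vertical below 0.14 rad and linear speed of sieve below 0.02 m/s and contact force between sieve and bowl below 0.05 N and contact force between sieve and the fingers above 1 N and angle between each of bowl, tub's own z axis and vertical below 0.05 rad and distance of bowl from where it was at the start of the episode below 0.015 m and distance of tub from where it was at the start of the episode below 0.03 m and distance of each of bottle0, bottle1, bottle2, cup from where it was at the start of the episode below 0.02 m and angle between each of bottle0, bottle1, bottle2, cup's own z axis and vertical below 0.3 rad); the arm keeps its last pose, push and grip.
It fails at once if the sieve touches the mixing bowl (contact force between sieve and bowl above 0.3 N).
It fails at once if the mixing bowl or the scrap tub is shifted (more than 15 or 30 mm) (distance of bowl from where it was at the start of the episode above 0.015 m or distance of tub from where it was at the start of the episode above 0.03 m).
It fails at once if the sieve is tipped more than 30 degrees away from the scrap tub (angle between sieve's own z axis and vertical above 0.52 rad and horizontal distance between sieve_rim and tub_rim above 0.13 m).
It fails at once if a bottle or the measuring cup is knocked (moved 20 mm or leaning) (not (distance of each of bottle0, bottle1, bottle2, cup from where it was at the start of the episode below 0.02 m and angle between each of bottle0, bottle1, bottle2, cup's own z axis and vertical below 0.3 rad)).
It also fails if it takes over 53 s, if anything falls off the work surface, if the arm or the gripper's body presses on something with over 40 N, if the wrist force passes 120 N, or if a joint passes its speed limit or range.

## Robot

A 6-joint arm with a two-finger parallel gripper is mounted at the origin on the work surface. World frame = base frame: x ahead of the robot, y to its left, z up, the work surface at z = 0. Lengths are in mm, angles in rad, forces in N, time in s.
With the tool pointing down it reaches from about 350 to 975 mm from the base axis. Payload 7.1 kg.
Tool frame: the origin (TCP) lies midway between the tips of the shut fingers; the grasp point (between the pads) lies 19 mm behind it (ctrl.grip_depth is the distance from the TCP to the grasp point, in mm); z points along the fingers, y is the line along which they close (so a half turn about z gives the same grasp; the last joint's range is limited). The gripper opens to 88 mm and grips with 3 to 60 N. Pads are 20 mm wide; open, the fingers measure 115 mm over their backs; the gripper's body (75 mm by 178 mm) begins 61 mm behind the grasp point.
Start: joints at [-1.143, 0.423, 1.63, -0, 1.089, -0.019], TCP at [270.066, -563.622, 222.675] pointing down, gripper open.
Joint ranges: [-3, 3], [-0.9, 2.11], [0.09, 2.58], [-1.31, 4.45], [0.11, 2.69], [-2.54, 2.54]. Speed limits (rad/s): [2.39, 2.39, 3.01, 3.14, 3.14, 3.14].

## Interface

Orientations are given as a rotation vector (axis times angle).
In Python, from workcell import ctrl, cams gives the robot as it stands.
- The arm moves only by the tool move_arm, never from a script. Its argument "steps" is a list of rows, each a list of 3 entries, a list of its own where there are three numbers: the shift along the tool's x, y, z in units of 25 mm (1.0 is 25 mm), then the turn about the tool's z in units of 5 degrees (1.0 is 5 degrees), then the closure, from 0 (fully open) to 1 (shut). A call has 1 to 20 rows; each row shifts and turns the commanded pose from where the row before left it, along the tool's axes as they then stand; what a row does not reach is not made up. A row lasts 1/12 s, in which the tool goes at most 41.7 mm and 7.16 degrees, less where a joint would pass 70% of its speed; a pose out of reach is approached as far as the arm can. A call is refused whole if a number of a shift passes 1 or a number of a turn 1, either way. A call with a gripper value outside its range is refused whole. The fingers move at their own pace and stop on an object; the grip force is fixed at half the most. Time passes only in rows, so rows that do not move let the fingers close. It gives the time, the measured TCP pose, the force, the opening and the grip force at its end, in the units of the state.
- ctrl.get_obs(): the state, without advancing time (a new reading comes with each control period).
- cams.get_image(name): name is "side" or "top" or "wrist"; returns a dict with "image" (400x640x3 uint8, red, green, blue), "camera_matrix" (3x3 intrinsics, pixels), "xyz" and "rotation" of the camera in the world; the wrist camera has in their place "mount" (4x4, takes a point from camera to tool coordinates, whose origin is the TCP and whose axes are the flange's). Camera axes: x right, y down, z forward; pixel columns grow to the right and rows downward; lengths in mm; the calibration is good to about 2 mm. The wrist camera is an equidistant fisheye: a pixel r from the principal point sees the ray r / f radians off the axis. A picture is of the moment at which its call begins: read the wrist's pose just before it. There is no depth.
- ctrl.close_job(): hands the job in; it is judged then, once.
Trained networks look in the newest picture that a camera, given by its name, has taken for a name from the list of things; names that differ only in an ending like _2 or _b are one class to them, and where a whole thing is asked for, a point or a joint stands for the part that bears it (a point fixed in the world has none). Each returns a list of dicts, best first, with "p" (0 to 1); they miss things now and then, are a little off and sometimes report something else, mostly with a low value. They report only what shows in the picture. A call takes as long as a camera call. They do not tell look-alikes from the thing itself.
- cams.boxes_of(camera, thing): "rect" ([centre column, centre row, width, height] in pixels, round what is visible of it).
- cams.cut_out(camera, thing): "pixels" (400x640 bool, what is visible of it) and "rect" ([centre column, centre row, width, height] in pixels, round what is visible of it).
The state is a dict: "t": time; "qpos": joint angles; "qvel": joint speeds; "joint_torque": joint torques, N m; "ee_pos": TCP position; "orientation": TCP orientation; "ft_force": force on the tool from outside, world axes, zero at the start; "moment": the same for the moment, N m; "width": finger opening in mm; "grasp_force": force on a finger pad.
Only numpy, scipy, OpenCV 4.12 (cv2) and the standard library are available. Lean on these libraries where they do the work, as an engineer would, in place of code of your own. Each camera call takes 0.05 s, during which the arm holds its last target. There are 200 camera calls.

## Working session

There is one attempt and no reset: what is moved stays moved. The work goes in short steps, Python scripts to look and compute and a tool call to move; the robot and the scene stay as the last step left them, time stands still between calls to the robot, and variables do not carry over. Pictures are saved under pics/ and viewed, at most 10 in all, crops included, and the job is handed in when it is done.

Besides the shell and the picture viewer there is one more tool, called by a JSON object that holds its "op" and its "data", one argument or row to a line. move_arm: Moves the arm, as the interface text tells. Its arguments: {"type":"object","properties":{"steps":{"type":"array"}},"required":["steps"]}

```bash
mkdir -p pics; ls
python3 - <<'E'
from workcell import ctrl,cams
import cv2,numpy as np
for n in ["top","side"]:
    d=cams.get_image(n); cv2.imwrite(f"pics/{n}0.png",d["image"][:,:,::-1]); print(n,d["camera_matrix"],d["xyz"],d["rotation"])
    for t in ["sieve","tub","bowl","caddy","bottle0","cup"]:
        print(t,[(round(b["p"],2),np.round(b["rect"]).tolist()) for b in cams.boxes_of(n,t)][:4])
print(ctrl.get_obs())
E
```

```text
pics
top [[378.21992368   0.         321.75772072]
 [  0.         378.21992368 193.50459275]
 [  0.           0.           1.        ]] [ 352.13532402   10.0888786  1029.27072969] [-2.21326604  2.14826357 -0.15703311]
sieve [(0.95, [360.0, 158.0, 60.0, 82.0]), (0.56, [392.0, 266.0, 61.0, 130.0])]
tub [(0.73, [471.0, 175.0, 63.0, 58.0])]
bowl [(0.67, [152.0, 169.0, 71.0, 73.0])]
caddy [(0.72, [259.0, 146.0, 29.0, 78.0]), (0.69, [257.0, 167.0, 25.0, 21.0])]
bottle0 [(0.89, [258.0, 143.0, 18.0, 20.0]), (0.86, [261.0, 120.0, 14.0, 20.0]), (0.71, [259.0, 168.0, 19.0, 21.0]), (0.41, [152.0, 168.0, 74.0, 72.0])]
cup [(0.59, [420.0, 106.0, 29.0, 26.0])]
side [[423.90850908   0.         320.39748198]
 [  0.         423.90850908 202.13737841]
 [  0.           0.           1.        ]] [190.49089449 719.37867732 996.85085732] [-0.52313327  2.80225584 -1.03473494]
sieve [(0.96, [295.0, 177.0, 63.0, 46.0]), (0.81, [392.0, 187.0, 89.0, 60.0]), (0.72, [345.0, 125.0, 44.0, 47.0])]
tub [(0.68, [343.0, 122.0, 44.0, 46.0]), (0.4, [273.0, 242.0, 20.0, 31.0])]
bowl [(0.64, [233.0, 328.0, 81.0, 74.0]), (0
[... 247 characters left out ...]
, 247.0, 76.0, 48.0])]
{'t': 0.7, 'qpos': array([-1.14303560e+00,  4.23083711e-01,  1.62990043e+00, -4.34170314e-06,
        1.08862665e+00, -1.90013470e-02]), 'qvel': array([ 0.00038539,  0.00206674, -0.00030285,  0.00060377, -0.0009234 ,
       -0.00036891]), 'joint_torque': array([ 3.23116965e-04, -5.44421017e+01, -2.74002671e+01,  6.45376998e-02,
        1.67473149e-02,  1.42666806e-05]), 'ee_pos': array([ 270.0415058 , -563.62531338,  222.68507018]), 'orientation': array([-3.06351948e+00, -6.95949798e-01,  1.17000625e-05]), 'ft_force': array([ 0.42376992,  0.04826891, -0.477123  ]), 'moment': array([ 0.0082048 , -0.05291884, -0.04535107]), 'grasp_force': 0.0, 'width': 88.15444537666407}
```

View pics/top0.png

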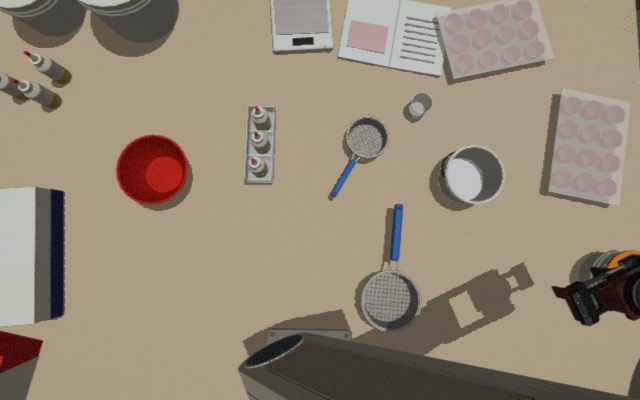

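View pics/side0.png

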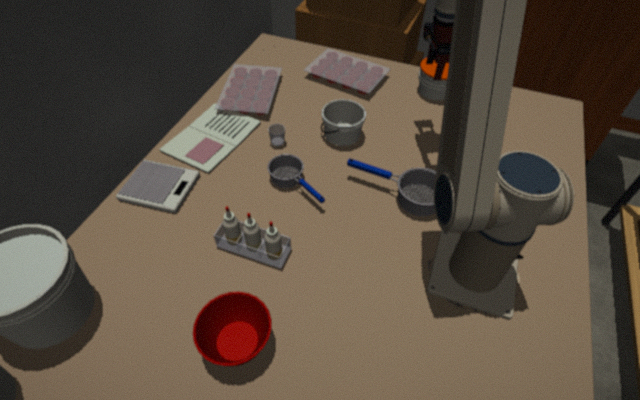

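The top view shows the small sieve's frame at (367,138), with its blue handle running to (334,196). The tub is at (472,175), right of the sieve, and the bowl is at (152,170), left. The larger look-alike sieve is at (391,300) and the cup at (420,106). The side view agrees: sieve (286,170), tub (343,120), bowl (233,330).

```bash
cat > h.py <<'E'
from workcell import ctrl,cams
import cv2,numpy as np
from scipy.spatial.transform import Rotation as R
from scipy.optimize import least_squares
def rays(d,px):
    K=d["camera_matrix"];px=np.atleast_2d(px).astype(float)
    v=np.c_[(px-[K[0,2],K[1,2]])/K[0,0],np.ones(len(px))]
    return R.from_rotvec(np.ravel(d["rotation"])).apply(v)
def plane(d,px,z):
    v=rays(d,px);o=np.array(d["xyz"]);return (o+v*((z-o[2])/v[:,2])[:,None])[:,:2]
def hull(m):
    m=m.astype(np.uint8);c=max(cv2.findContours(m,0,cv2.CHAIN_APPROX_NONE)[0],key=cv2.contourArea)
    return cv2.convexHull(c)[:,0]
def circ(P):
    f=lambda q:np.hypot(*(P-q[:2]).T)-q[2]
    s=least_squares(f,[*P.mean(0),60],loss="soft_l1",f_scale=2);return s.x
def tri(ds,pxs):
    A=0;b=0
    for d,p in zip(ds,pxs):
        v=rays(d,p)[0];v/=np.linalg.norm(v);M=np.eye(3)-np.outer(v,v);A=A+M;b=b+M@d["xyz"]
    return np.linalg.solve(A,b)
E
python3 - <<'E'
from h import *
D={n:cams.get_image(n) for n in["top","side"]}
at={"bowl":[(152,170),(233,330)],"tub":[(472,175),(343,122)],"sieve":[(365,145),(290,172)],"cup":[(420,106),(276,137)],"caddy":[(259,146),(252,247)]}
def inr(r,p):return abs(r[0]-p[0])<r[2]/2+5 and abs(r[1]-p[1])<r[3]/2+5
vis={n:D[n]["image"].copy() for n in D}
for t,hs in [("bowl",(75,85,95)),("tub",(85,95,105)),("sieve",(40,50,60))]:
  for n,p in zip(D,at[t]):
    im=D[n]["image"].astype(int)
    c=[x for x in cams.cut_out(n,t) if inr(x["rect"],p)]
    if not c: print(t,n,"none");continue
    m=c[0]["pixels"]
    blue=(im[...,2]>im[...,0]+40)
    if t=="sieve":
        b=m&blue;ys,xs=np.nonzero(b);l=cv2.fitLine(np.c_[xs,ys].astype(np.float32),cv2.DIST_HUBER,0,.01,.01).ravel()
        s=(np.c_[xs,ys]-l[2:])@l[:2];e=[l[2:]+l[:2]*q for q in(s.min()-.5,s.max()+.5)]
        print("handle px",n,np.round(e,1).tolist(),"world z45",np.round([plane(D[n],q,45)[0] for q in e]).tolist())
        m=cv2.morphologyEx((m&~blue).astype(np.uint8),cv2.MORPH_OPEN,np.ones((9,9)))
    H=hull(m);cv2.polylines(vis[n],[H.reshape(-1,1,2)],True,(255,255,0),1)
    for h in hs: print(t,n,h,np.round(circ(plane(D[n],H,h)),1))
for t,h in [("cup",30),("caddy",30)]:
  print(t,[np.round(plane(D[n],p,h)[0]).tolist() for n,p in zip(D,at[t])])
a=vis["top"][70:220,100:520];cv2.imwrite("pics/v.png",np.vstack([cv2.resize(a,(800,286)),cv2.resize(vis["side"][80:380,180:400],(410,300)).repeat(1,1) if 0 else cv2.copyMakeBorder(vis["side"][80:380,180:400],0,0,0,580,0)])[:,:,::-1])
E
```

```text
bowl top 75 [506.1 409.6  89.2]
bowl top 85 [504.5 405.4  88.2]
bowl top 95 [502.9 401.2  87.3]
bowl side 75 [508.5 402.9  88.1]
bowl side 85 [505.1 406.4  87.1]
bowl side 95 [501.6 409.8  86.2]
tub top 85 [ 516.7 -402.8   83.2]
tub top 95 [ 515.  -398.4   82.3]
tub top 105 [ 513.2 -394.    81.4]
tub side 85 [ 514.9 -372.2  113.2]
tub side 95 [ 511.3 -360.2  111.9]
tub side 105 [ 507.7 -348.2  110.7]
handle px top [[332.4, 195.2], [353.4, 159.7]] world z45 [[457.0, -50.0], [554.0, -104.0]]
sieve top 40 [ 619.  -139.3   58.4]
sieve top 50 [ 616.3 -137.8   57.8]
sieve top 60 [ 613.6 -136.2   57.2]
handle px side [[299.3, 178.9], [323.1, 200.6]] world z45 [[557.0, -107.0], [457.0, -51.0]]
sieve side 40 [ 613.5 -131.8   67.4]
sieve side 50 [ 609.1 -122.9   66.7]
sieve side 60 [ 604.7 -114.    66. ]
cup [[714.0, -287.0], [713.0, -273.0]]
caddy [[585.0, 149.0], [584.0, 165.0]]
```

View pics/v.png

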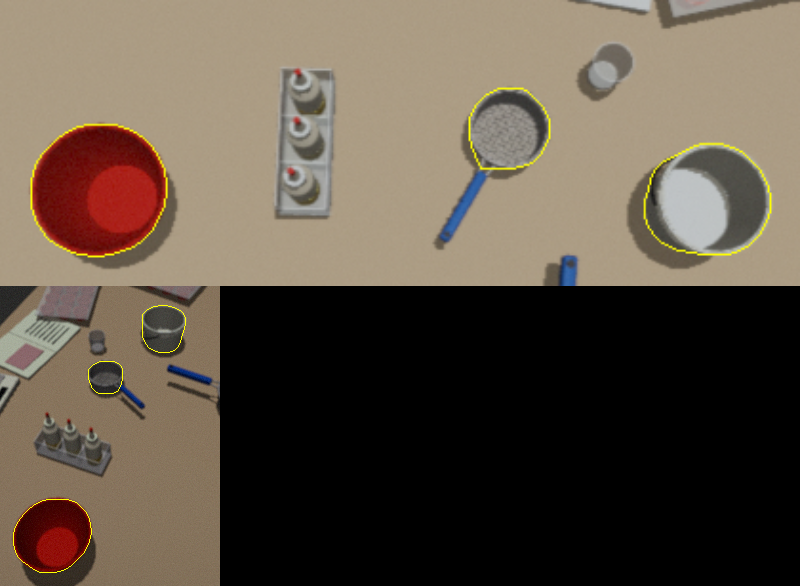

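{"op": "move_arm", "data": {
  "steps": [
    [[0,0,0],[0.5,0,0],0]
  ]
}}

```text
schema error: expected a number
```

Run:
```python
from h import *
D={n:cams.get_image(n) for n in["top","side"]}
for n,p in [("top",(472,175)),("side",(343,122))]:
    c=[x for x in cams.cut_out(n,"tub") if abs(x["rect"][0]-p[0])<25 and abs(x["rect"][1]-p[1])<25]
    if not c: print("none",n);continue
    H=hull(c[0]["pixels"]); 
    for h in (85,95,105):
        P=plane(D[n],H,h)
        v=np.array(D[n]["xyz"])[:2]-[515,-405]; v/=np.linalg.norm(v)
        Q=P[(P-P.mean(0))@v<10]   # far side of outline = rim only
        s=least_squares(lambda q:np.hypot(*(Q-q).T)-75,P.mean(0),loss="soft_l1",f_scale=2)
        print(n,h,np.round(s.x,1),np.round(np.abs(s.fun).mean(),1),len(Q))
print("handle outer",tri([D["top"],D["side"]],[(332.4,195.2),(323.1,200.6)]).round(1),"inner",tri([D["top"],D["side"]],[(353.4,159.7),(299.3,178.9)]).round(1))
o=ctrl.get_obs();print(R.from_rotvec(o["orientation"]).as_matrix().round(3))
```

```text
top 85 [ 520.7 -416.4] 0.7 17
top 95 [ 518.5 -411. ] 0.5 17
top 105 [ 516.4 -405.6] 0.4 17
side 85 [ 521.6 -418.6] 0.9 15
side 95 [ 517.7 -405.1] 1.0 15
side 105 [ 513.8 -391.6] 1.2 15
handle outer [457.1 -50.2  46.1] inner [ 553.9 -103.    49.3]
[[ 0.902  0.432 -0.   ]
 [ 0.432 -0.902  0.   ]
 [ 0.    -0.    -1.   ]]
```

The interface only allows yaw about the tool's z axis, so I need to find out how the arm can tip the sieve. I'll test the edge of reach in free air, straight up.

{"op": "move_arm", "data": {
  "steps": [
    [[0,0,-1],0,0],
    [[0,0,-1],0,0],
    [[0,0,-1],0,0],
    [[0,0,-1],0,0],
    [[0,0,-1],0,0],
    [[0,0,-1],0,0],
    [[0,0,-1],0,0],
    [[0,0,-1],0,0],
    [[0,0,-1],0,0],
    [[0,0,-1],0,0],
    [[0,0,-1],0,0],
    [[0,0,-1],0,0],
    [[0,0,-1],0,0],
    [[0,0,-1],0,0],
    [[0,0,-1],0,0],
    [[0,0,-1],0,0],
    [[0,0,-1],0,0],
    [[0,0,-1],0,0],
    [[0,0,-1],0,0],
    [[0,0,-1],0,0]
  ]
}}

```text
t: 2.97
ee_pos: [269.9, -563.3, 724.0]
orientation: [3.063, 0.696, 0.0]
ft_force: [0.2, -0.9, 0.2]
width: 87.8
grasp_force: 0.0
```

Run:
```python
from h import *
o=ctrl.get_obs();print(o["t"],o["qpos"].round(3),o["ee_pos"].round(1),R.from_rotvec(o["orientation"]).as_matrix().round(3))
```

```text
2.9667 [-1.143  0.305  0.723 -0.     2.114 -0.019] [ 269.9 -563.3  724. ] [[ 0.902  0.432  0.   ]
 [ 0.432 -0.902 -0.   ]
 [-0.     0.    -1.   ]]
```

{"op": "move_arm", "data": {
  "steps": [
    [[0,0,-1],0,0],
    [[0,0,-1],0,0],
    [[0,0,-1],0,0],
    [[0,0,-1],0,0],
    [[0,0,-1],0,0],
    [[0,0,-1],0,0],
    [[0,0,-1],0,0],
    [[0,0,-1],0,0],
    [[0,0,-1],0,0],
    [[0,0,-1],0,0],
    [[0,0,-1],0,0],
    [[0,0,-1],0,0],
    [[0,0,-1],0,0],
    [[0,0,-1],0,0],
    [[0,0,-1],0,0],
    [[0,0,-1],0,0]
  ]
}}

```text
t: 4.3
ee_pos: [216.7, -452.2, 939.0]
orientation: [2.968, 0.674, 0.034]
ft_force: [0.0, -0.9, 1.4]
width: 87.5
grasp_force: 0.0
```

Run:
```python
from h import *
o=ctrl.get_obs();print(o["t"],o["qpos"].round(3),o["ee_pos"].round(1),R.from_rotvec(o["orientation"]).as_matrix().round(3))
```

```text
4.3 [-1.149  0.352  0.086  0.005  2.603 -0.021] [ 216.7 -452.2  939. ] [[ 0.902  0.43   0.043]
 [ 0.432 -0.897 -0.09 ]
 [-0.     0.1   -0.995]]
```

{"op": "move_arm", "data": {
  "steps": [
    [[0,0,1],0,0],
    [[0,0,1],0,0],
    [[0,0,1],0,0],
    [[0,0,1],0,0],
    [[0,0,1],0,0],
    [[0,0,1],0,0]
  ]
}}

```text
t: 4.8
ee_pos: [223.3, -465.9, 794.9]
orientation: [2.968, 0.674, 0.034]
ft_force: [-0.0, -0.2, 1.3]
width: 87.5
grasp_force: 0.0
```

Run:
```python
from h import *
o=ctrl.get_obs();print(o["t"],o["qpos"].round(3),o["ee_pos"].round(1),R.from_rotvec(o["orientation"]).as_matrix().round(3))
```

```text
4.8 [-1.148  0.092  0.834  0.003  2.116 -0.023] [ 223.3 -465.9  794.9] [[ 0.902  0.43   0.043]
 [ 0.432 -0.897 -0.09 ]
 [ 0.     0.1   -0.995]]
```

The rows keep whatever tilt the reach limit produces. That gives a way to tip the sieve: lean the tool by about 33° along the handle line, grip the level handle, then turn about the leaning tool z. A turn φ tips the sieve by 2·asin(sin a·sin(φ/2)), and turning back levels it. I'll make the lean at the outer reach.

{"op": "move_arm", "data": {
  "steps": [
    [[0.95,0.17,0.78],0,0],
    [[0.95,0.17,0.78],0,0],
    [[0.95,0.17,0.78],0,0],
    [[0.95,0.17,0.78],0,0],
    [[0.95,0.17,0.78],0,0],
    [[0.95,0.17,0.78],0,0],
    [[0.95,0.17,0.78],0,0],
    [[0.95,0.17,0.78],0,0],
    [[0.95,0.17,0.78],0,0],
    [[0.95,0.17,0.78],0,0],
    [[0.95,0.17,0.78],0,0],
    [[0.95,0.17,0.78],0,0],
    [[0.95,0.17,0.78],0,0],
    [[0.95,0.17,0.78],0,0],
    [[0.95,0.17,0.78],0,0],
    [[0.95,0.17,0.78],0,0],
    [[0.95,0.17,0.78],0,0],
    [[0.95,0.17,0.78],0,0],
    [[0.95,0.17,0.78],0,0],
    [[0.95,0.17,0.78],0,0]
  ]
}}

```text
t: 6.47
ee_pos: [706.5, -371.9, 415.2]
orientation: [2.969, 0.675, 0.035]
ft_force: [0.2, -0.8, -0.2]
width: 87.5
grasp_force: 0.0
```

```bash
cat >> h.py <<'E'
def st(goal=None):
    o=ctrl.get_obs();M=R.from_rotvec(o["orientation"]).as_matrix();z=M[:,2]
    print("t",o["t"],"q",o["qpos"].round(3),"p",o["ee_pos"].round(1),"w",round(o["width"],1),"gf",round(o["grasp_force"],1),"F",o["ft_force"].round(1))
    print("lean",np.degrees(np.arccos(-z[2])).round(1),"az",np.degrees(np.arctan2(z[1],z[0])).round(1),"y",M[:,1].round(3),"x",M[:,0].round(3))
    if goal is not None: print("units to goal",(M.T@(np.array(goal)-o["ee_pos"])/25).round(2))
    return o,M
E
python3 -c "
from h import *
st([850,-343,300])"
```

```text
t 6.4667 q [-0.477  0.537  1.024 -0.059  1.501  0.649] p [ 706.5 -371.9  415.2] w 87.5 gf 0.0 F [ 0.2 -0.8 -0.2]
lean 5.7 az -63.9 y [ 0.43  -0.897  0.099] x [0.902 0.432 0.001]
units to goal [5.67 0.97 4.73]
```

{"op": "move_arm", "data": {
  "steps": [
    [[0.95,0.16,0.78],0,0],
    [[0.95,0.16,0.78],0,0],
    [[0.95,0.16,0.78],0,0],
    [[0.95,0.16,0.78],0,0],
    [[0.95,0.16,0.78],0,0],
    [[0.95,0.16,0.78],0,0],
    [[0.67,0.73,0.07],0,0],
    [[0.67,0.73,0.07],0,0],
    [[0.67,0.73,0.07],0,0],
    [[0.67,0.73,0.07],0,0],
    [[0.67,0.73,0.07],0,0]
  ]
}}

```text
t: 7.38
ee_pos: [953.7, -384.9, 298.7]
orientation: [2.966, 0.675, 0.041]
ft_force: [83.7, -35.6, 30.3]
width: 87.9
grasp_force: 0.0
```

```bash
python3 -c "
from h import *
st([1000,-404,300])"
```

```text
t 7.3833 q [-0.375  1.172  0.085 -0.069  1.805  0.73 ] p [ 953.7 -384.9  298.7] w 87.9 gf 0.0 F [ 83.7 -35.6  30.3]
lean 5.9 az -61.9 y [ 0.43  -0.897  0.103] x [0.902 0.433 0.004]
units to goal [1.34 1.49 0.11]
```

{"op": "move_arm", "data": {
  "steps": [
    [[0,0,0],0,0],
    [[0.2,0.22,0.02],0,0],
    [[0.2,0.22,0.02],0,0],
    [[0.2,0.22,0.02],0,0],
    [[0.2,0.22,0.02],0,0]
  ]
}}

```text
t: 7.8
ee_pos: [961.2, -388.6, 297.7]
orientation: [2.951, 0.672, 0.073]
ft_force: [-0.1, -0.9, 0.7]
width: 88.2
grasp_force: 0.0
```

```bash
python3 -c "
from h import *
st([1000,-404,300])"
```

```text
t 7.8 q [-0.376  1.174  0.086 -0.068  1.777  0.73 ] p [ 961.2 -388.6  297.7] w 88.2 gf 0.0 F [-0.1 -0.9  0.7]
lean 7.1 az -54.3 y [ 0.428 -0.895  0.122] x [0.901 0.434 0.022]
units to goal [1.13 1.23 0.08]
```

{"op": "move_arm", "data": {
  "steps": [
    [[0.33,0.36,0.04],0,0],
    [[0.5,0.54,0.05],0,0],
    [[0.66,0.72,0.06],0,0],
    [[0.66,0.72,0.06],0,0],
    [[0.66,0.72,0.06],0,0],
    [[0.66,0.72,0.06],0,0],
    [[0.66,0.72,0.06],0,0],
    [[0.66,0.72,0.06],0,0]
  ]
}}

```text
t: 8.47
ee_pos: [999.8, -405.9, 271.5]
orientation: [2.883, 0.662, 0.206]
ft_force: [-0.2, 0.2, -0.4]
width: 87.7
grasp_force: 0.0
```

```bash
python3 -c "
from h import *
st([1060,-428,300])"
```

```text
t 8.4667 q [-0.378  1.205  0.086 -0.066  1.636  0.73 ] p [ 999.8 -405.9  271.5] w 87.7 gf 0.0 F [-0.2  0.2 -0.4]
lean 12.9 az -38.9 y [ 0.419 -0.886  0.201] x [0.891 0.443 0.095]
units to goal [ 1.86  2.02 -0.57]
```

{"op": "move_arm", "data": {
  "steps": [
    [[0.8,0.87,-0.15],0,0],
    [[0.9,0.98,-0.2],0,0],
    [[0.9,0.98,-0.2],0,0],
    [[0.9,0.98,-0.2],0,0],
    [[0.9,0.98,-0.2],0,0],
    [[0.9,0.98,-0.25],0,0],
    [[0.9,0.98,-0.25],0,0],
    [[0.9,0.98,-0.25],0,0],
    [[0.9,0.98,-0.25],0,0],
    [[0.9,0.98,-0.3],0,0]
  ]
}}

```text
t: 9.3
ee_pos: [1043.1, -417.5, 353.7]
orientation: [2.737, 0.639, 0.449]
ft_force: [-0.3, 0.1, 0.2]
width: 87.7
grasp_force: 0.0
```

```bash
python3 -c "
from h import *
st([1160,-468,300])"
```

```text
t 9.3 q [-0.374  1.143  0.087 -0.065  1.484  0.73 ] p [1043.1 -417.5  353.7] w 87.7 gf 0.0 F [-0.3  0.1  0.2]
lean 24.8 az -30.2 y [ 0.377 -0.858  0.35 ] x [0.853 0.469 0.231]
units to goal [2.54 2.74 4.07]
```

{"op": "move_arm", "data": {
  "steps": [
    [[0.9,0.98,0],0,0],
    [[0.9,0.98,0],0,0],
    [[0.9,0.98,0],0,0],
    [[0.9,0.98,0],0,0],
    [[0.9,0.98,0],0,0],
    [[0.9,0.98,0],0,0],
    [[0.9,0.98,0],0,0]
  ]
}}

```text
t: 9.88
ee_pos: [1072.8, -426.0, 403.4]
orientation: [2.625, 0.62, 0.606]
ft_force: [0.1, -1.5, 1.8]
width: 87.8
grasp_force: 0.0
```

```bash
python3 -c "
from h import *
st([900,-350,400])"
```

```text
t 9.8833 q [-0.372  1.115  0.087 -0.063  1.364  0.73 ] p [1072.8 -426.   403.4] w 87.8 gf 0.0 F [ 0.1 -1.5  1.8]
lean 33.2 az -27.8 y [ 0.33  -0.832  0.445] x [0.81  0.492 0.319]
units to goal [-4.15 -4.88 -4.01]
```

{"op": "move_arm", "data": {
  "steps": [
    [[-0.15,-0.25,-0.12],0,0],
    [[-0.3,-0.5,-0.25],0,0],
    [[-0.45,-0.75,-0.37],0,0],
    [[-0.58,-0.95,-0.48],0,0],
    [[-0.58,-0.95,-0.48],0,0],
    [[-0.58,-0.95,-0.48],0,0],
    [[-0.58,-0.95,-0.48],0,0],
    [[-0.58,-0.95,-0.48],0,0],
    [[-0.58,-0.95,-0.48],0,0],
    [[-0.58,-0.95,-0.48],0,0],
    [[-0.58,-0.95,-0.48],0,0],
    [[-0.58,-0.95,-0.48],0,0],
    [[-0.58,-0.95,-0.48],0,0],
    [[-0.58,-0.95,-0.48],0,0],
    [[-0.58,-0.95,-0.48],0,0],
    [[-0.58,-0.95,-0.48],0,0],
    [[-0.58,-0.95,-0.48],0,0],
    [[-0.58,-0.95,-0.48],0,0],
    [[-0.45,-0.75,-0.37],0,0],
    [[-0.3,-0.5,-0.25],0,0]
  ]
}}

```text
t: 11.55
ee_pos: [616.8, -143.6, 311.7]
orientation: [2.626, 0.621, 0.605]
ft_force: [-0.1, 0.7, -0.4]
width: 87.9
grasp_force: 0.0
```

```bash
python3 -c "
from h import *
o,M=st()
u=np.array([.878,-.479,0]);v=np.array([.479,.878,0])
y=M.T@v; print('turn about z deg',np.degrees(np.arctan2(-y[0],y[1])))"
```

```text
t 11.55 q [-0.163  0.145  1.921 -0.338  0.547  1.186] p [ 616.8 -143.6  311.7] w 87.9 gf 0.0 F [-0.1  0.7 -0.4]
lean 33.1 az -27.7 y [ 0.331 -0.833  0.444] x [0.81  0.492 0.319]
turn about z deg -124.91939651589588
```

{"op": "move_arm", "data": {
  "steps": [
    [[0,0,0],-1,0],
    [[0,0,0],-1,0],
    [[0,0,0],-1,0],
    [[0,0,0],-1,0],
    [[0,0,0],-1,0],
    [[0,0,0],-1,0],
    [[0,0,0],-1,0],
    [[0,0,0],-1,0],
    [[0,0,0],-1,0],
    [[0,0,0],-1,0],
    [[0,0,0],-1,0],
    [[0,0,0],-1,0],
    [[0,0,0],-1,0],
    [[0,0,0],-1,0],
    [[0,0,0],-1,0],
    [[0,0,0],-1,0],
    [[0,0,0],-1,0],
    [[0,0,0],-1,0],
    [[0,0,0],-1,0],
    [[0,0,0],-1,0]
  ]
}}

```text
t: 13.22
ee_pos: [619.1, -144.7, 312.5]
orientation: [1.147, 2.291, -0.015]
ft_force: [0.8, 0.3, -0.3]
width: 87.8
grasp_force: 0.0
```

{"op": "move_arm", "data": {
  "steps": [
    [[0,0,0],-1,0],
    [[0,0,0],-1,0],
    [[0,0,0],-1,0],
    [[0,0,0],-1,0],
    [[0,0,0],-1,0]
  ]
}}

```text
t: 13.63
ee_pos: [619.1, -144.7, 312.5]
orientation: [0.626, 2.495, -0.181]
ft_force: [-0.6, 0.3, 0.1]
width: 88.2
grasp_force: 0.0
```

```bash
python3 -c "
from h import *
o,M=st()
g=np.array([531,-90.5,45])+19*M[:,2]
print(g, 'pre units',M.T@(g-120*M[:,2]-o['ee_pos'])/25)
v=np.array([.479,.878,0])
y=M.T@v; print('turn',np.degrees(np.arctan2(-y[0],y[1])))"
```

```text
t 13.6333 q [-0.164  0.148  1.916 -0.337  0.547 -1.002] p [ 619.1 -144.7  312.5] w 88.2 gf 0.0 F [-0.6  0.3  0.1]
lean 33.2 az -27.7 y [0.471 0.882 0.004] x [-0.737  0.396 -0.548]
[540.21118218 -95.34035156  29.10266942] pre units [9.3159598  0.20492272 2.65218363]
turn 0.2989103510790341
```

{"op": "move_arm", "data": {
  "steps": [
    [[0.5,0,0.15],0,0],
    [[0.95,0.02,0.27],0,0],
    [[0.95,0.02,0.27],0,0],
    [[0.95,0.02,0.27],0,0],
    [[0.95,0.02,0.27],0,0],
    [[0.95,0.02,0.27],0,0],
    [[0.95,0.02,0.27],0,0],
    [[0.95,0.02,0.27],0,0],
    [[0.95,0.02,0.27],0,0],
    [[0.95,0.02,0.27],0,0],
    [[0.27,0.02,0.07],0,0],
    [[0,0,0],0,0]
  ]
}}

```text
t: 14.63
ee_pos: [490.0, -66.6, 146.5]
orientation: [0.631, 2.511, -0.183]
ft_force: [0.6, 0.4, 0.0]
width: 88.0
grasp_force: 0.0
```

Run:
```python
from h import *
o,M=st()
g=np.array([531,-90.5,45])+19*M[:,2]
print('to grasp units',M.T@(g-o['ee_pos'])/25)
d=cams.get_image("wrist");im=d["image"].copy();T=np.array(d["mount"]);K=d["camera_matrix"]
print(T.round(2),K.round(1))
def proj(P):
    c=np.linalg.inv(T)@np.r_[M.T@(np.array(P)-o["ee_pos"]),1];c=c[:3];th=np.arctan2(np.hypot(*c[:2]),c[2]);r=K[0,0]*th
    return K[:2,2]+r*c[:2]/np.hypot(*c[:2])
for P in [(457.1,-50.2,45),(553.9,-103,45),(531,-90.5,45),(617,-138,50),(617,-138,0)]:
    p=proj(P);print(P,p.round(1));cv2.circle(im,tuple(int(v) for v in p),3,(255,255,0),1)
cv2.imwrite("pics/w1.png",im[:,:,::-1])
```

```text
t 14.6333 q [-0.     0.259  2.305 -1.311  0.265  0.157] p [490.  -66.6 146.5] w 88.0 gf 0.0 F [0.6 0.4 0. ]
lean 32.3 az -28.3 y [ 0.473  0.881 -0.   ] x [-0.745  0.4   -0.534]
to grasp units [ 0.56549125 -0.06370663  5.20403376]
[[  -0.     -0.96   -0.29   79.98]
 [   1.     -0.      0.     -0.47]
 [  -0.     -0.29    0.96 -161.54]
 [   0.      0.      0.      1.  ]] [[309.7   0.  312.1]
 [  0.  309.7 202.3]
 [  0.    0.    1. ]]
(457.1, -50.2, 45) [311.2 102.7]
(553.9, -103, 45) [310.7 202.1]
(531, -90.5, 45) [310.8 183.3]
(617, -138, 50) [310.1 246.5]
(617, -138, 0) [310.2 212.4]
```

View pics/w1.png

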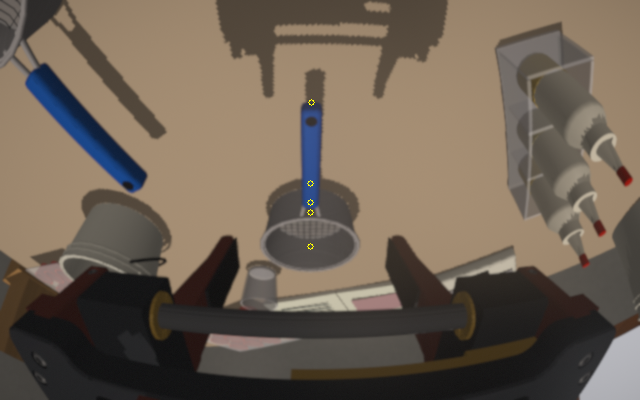

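The wrist view confirms the measurements: the projected handle ends (311,103) and (311,202) and grip point (311,183) all fall on the small sieve's handle, which is centred between the fingers. But q4 sits at its limit here, so I'll fit a kinematic model and check the coming poses.

```bash
cat > k.py <<'E'
from h import *
LO=np.array([-3,-.9,.09,-1.31,.11,-2.54]);HI=np.array([3,2.11,2.58,4.45,2.69,2.54])
def fk(q,k):
    h,a,L1,e,L2,T=k
    A=R.from_euler("ZY",[q[0],q[1]]);p=A.apply([0,0,L1])+R.from_euler("Z",q[0]).apply([a,0,h])
    B=A*R.from_euler("Y",q[2]);p=p+B.apply([e,0,L2])
    C=B*R.from_euler("ZYZ",q[3:6]);return p+C.apply([0,0,T]),C
Q=[([-1.143,.423,1.63,0,1.089,-.019],(270.07,-563.62,222.68)),([-1.143,.305,.723,0,2.114,-.019],(269.9,-563.3,724)),([-1.149,.352,.086,.005,2.603,-.021],(216.7,-452.2,939)),([-1.148,.092,.834,.003,2.116,-.023],(223.3,-465.9,794.9)),([-.477,.537,1.024,-.059,1.501,.649],(706.5,-371.9,415.2)),([-.372,1.115,.087,-.063,1.364,.73],(1072.8,-426,403.4)),([-.163,.145,1.921,-.338,.547,1.186],(616.8,-143.6,311.7)),([-.164,.148,1.916,-.337,.547,-1.002],(619.1,-144.7,312.5))]
s=least_squares(lambda k:np.concatenate([fk(q,k)[0]-p for q,p in Q]),[400,0,450,0,450,250])
k=s.x
OFF=R.identity()
def ik(p,M,q0,w=300):
    G=R.from_matrix(M)
    f=lambda q:np.r_[fk(q,k)[0]-p,w*((fk(q,k)[1]*OFF).inv()*G).as_rotvec()]
    r=least_squares(f,np.clip(q0,LO+1e-3,HI-1e-3),bounds=(LO,HI));e=f(r.x)
    return r.x,np.linalg.norm(e[:3]),np.degrees(np.linalg.norm(e[3:])/w)
E
python3 - <<'E'
from k import *
print(k.round(1),np.abs(s.fun).max().round(2))
o,M=st();print((fk(o["qpos"],k)[1].inv()*R.from_matrix(M)).as_rotvec().round(3))
import k as kk
kk.OFF=fk(o["qpos"],k)[1].inv()*R.from_matrix(M)
g=np.array([531,-90.5,45])
h=np.array([.878,-.479,0]);y=np.array([.479,.878,0])
for L in (15,20,25,28,33):
    z=np.sin(np.radians(L))*h-np.array([0,0,np.cos(np.radians(L))]);MM=np.c_[np.cross(y,z),y,z]
    best=min((ik(g+19*z,MM,q0) for q0 in ([-.1,.4,2.2,-.5,.4,-1],[-.1,.4,2.2,1.5,.4,1],[-.1,.4,2.2,3,.4,-1],o["qpos"])),key=lambda r:r[1]+r[2]*5)
    print(L,best[0].round(2),best[1].round(1),best[2].round(1))
E
```

```text
[298.4   3.  564.4  75.3 484.5 297.8] 11.24
t 14.6833 q [-1.000e-03  2.590e-01  2.303e+00 -1.312e+00  2.650e-01  1.560e-01] p [491.2 -67.  147.3] w 87.9 gf 0.0 F [ 0.6 -0.8  0.3]
lean 32.4 az -28.2 y [0.473 0.881 0.   ] x [-0.744  0.399 -0.536]
[-0.    -0.     1.571]
15 [-0.12  0.56  2.08 -0.36  0.27 -0.85] 0.0 0.0
20 [-0.1   0.56  2.12 -0.8   0.19 -0.4 ] 0.0 0.0
25 [-0.08  0.58  2.18  4.45  0.17  0.64] 3.2 1.2
28 [-0.07  0.58  2.19  4.33  0.21  0.78] 0.0 0.0
33 [-0.04  0.6   2.23  3.99  0.33  1.14] 0.0 0.0
```

```bash
cat >> k.py <<'E'
OFF=R.from_rotvec([0,0,np.pi/2])
H=np.array([.878,-.479,0]);Y=np.array([.479,.878,0])
def tool(L):  # level-sieve tool orientation; L>0 leans to the frame
    z=np.sin(np.radians(L))*H-np.array([0,0,np.cos(np.radians(L))]);return np.c_[np.cross(Y,z),Y,z]
def tcp(foot,L,turn=0):   # TCP pose with sieve; foot=target foot (turn 0), or rim target (turn!=0)
    M0=tool(L);z=M0[:,2];S=np.c_[H,np.cross([0,0,1],H),[0,0,1]]
    M=M0@R.from_euler("z",turn,degrees=True).as_matrix();S2=M@M0.T@S
    off=S2@np.array([-100,0,45])
    if turn: return foot-S2@[0,0,50]+off+19*M[:,2],M,S2
    return foot+off+19*M[:,2],M,S2
E
python3 - <<'E'
from k import *
rng=np.random.default_rng(0)
def best(p,M):
    return min((ik(p,M,q0) for q0 in [rng.uniform(np.maximum(LO,[-1,0,.5,-1.3,.1,-2.5]),np.minimum(HI,[1,1.2,2.5,4.4,2,2.5])) for _ in range(14)]),key=lambda r:r[1]+r[2]*5)
bowl=np.array([504.7,405.8,105]);tub=np.array([518.2,-409,0])
for L in (33,28,-28,-33):
  for nm,f,t in [("grasp",np.array([618.8,-138.4,0]),0),("bowl",bowl,0),("tublvl",tub+[0,0,200],0),("tip150",tub+[0,0,230],150),("tip-150",tub+[0,0,230],-150)]:
    p,M,S=tcp(f,L,t);q,e,a=best(p,M);print(L,nm,p.round(),q.round(2),e.round(1),a.round(1),"tilt",np.degrees(np.arccos(S[2,2])).round(),"zdir",S[:,2].round(2))
E
```

```text
33 grasp [540. -95.  29.] [-0.04  0.6   2.23  3.99  0.33  1.14] 0.0 0.0 tilt nan zdir [ 0. -0.  1.]
33 bowl [426. 449. 134.] [ 1.08  0.56  1.78 -0.74  0.95  0.49] 0.0 0.0 tilt nan zdir [ 0. -0.  1.]
33 tublvl [ 439. -366.  229.] [-0.77  0.17  2.12  0.47  0.33 -2.25] 0.0 0.0 tilt nan zdir [ 0. -0.  1.]
33 tip150 [ 579. -393.  297.] [-0.63  0.26  1.81  0.14  0.51  0.82] 0.0 0.0 tilt 63.0 zdir [-0.88  0.17  0.45]
33 tip-150 [ 538. -469.  297.] [-0.78  0.29  1.77  0.29  0.55  1.6 ] 0.0 0.0 tilt 63.0 zdir [-0.62  0.65  0.45]
28 grasp [539. -95.  28.] [-0.07  0.58  2.19  4.33  0.21  0.78] 0.0 0.0 tilt nan zdir [ 0. -0.  1.]
28 bowl [425. 449. 133.] [ 1.04  0.54  1.78 -0.64  0.91  0.39] 0.0 0.0 tilt nan zdir [ 0. -0.  1.]
28 tublvl [ 438. -365.  228.] [-0.76  0.18  2.07  0.29  0.43 -2.06] 0.0 0.0 tilt nan zdir [ 0. -0.  1.]
28 tip150 [ 591. -397.  288.] [-0.61  0.31  1.73  0.09  0.62  0.87] 0.0 0.0 tilt 54.0 zdir [-0.79  0.16  0.59]
28 tip-150 [ 548. -477.  288.] [-0.77  0.33  1.69  0.21  0.65  1.69] 0.0 0.0 tilt 54.0 zdir [-0.57  0.58  0.59]
-28 grasp [523. -86.  28.] [-0.23  0.77  1.64  0
[... 375 characters left out ...]
ip-150 [ 526. -462.  133.] [-0.68  0.86  1.15 -0.09  1.62  1.93] 0.0 0.0 tilt 54.0 zdir [ 0.57 -0.58  0.59]
-33 grasp [522. -86.  29.] [-0.24  0.81  1.59  0.14  1.3  -1.39] 0.0 0.0 tilt nan zdir [-0.  0.  1.]
-33 bowl [408. 459. 134.] [ 0.61  0.65  1.61  0.54  1.22 -0.74] 0.0 0.0 tilt nan zdir [-0.  0.  1.]
-33 tublvl [ 421. -356.  229.] [-0.66  0.59  1.46 -0.09  1.66 -1.71] 0.0 0.0 tilt nan zdir [-0.  0.  1.]
-33 tip150 [ 552. -381.  127.] [-0.58  0.87  1.17 -0.05  1.68  0.97] 0.0 0.0 tilt 63.0 zdir [ 0.88 -0.17  0.45]
-33 tip-150 [ 513. -453.  127.] [-0.68  0.89  1.14 -0.1   1.69  1.93] 0.0 0.0 tilt 63.0 zdir [ 0.62 -0.65  0.45]<stdin>:8: RuntimeWarning: invalid value encountered in arccos
```

Run:
```python
from k import *
o,M=st()
def run(W,q,nm,turn=None):
    P=np.array(W[0],float);print(nm)
    for w in W[1:]:
        w=np.array(w,float);n=int(np.ceil(np.linalg.norm(w-P)/15));me=ma=0;m5=9;r4=[9,-9];dq=0
        for i in range(1,n+1):
            qq,e,a=ik(P+(w-P)*i/n,M,q);dq=max(dq,np.abs(qq-q).max());q=qq;me=max(me,e);ma=max(ma,a);m5=min(m5,q[4]);r4=[min(r4[0],q[3]),max(r4[1],q[3])]
        P=w;print(w,q.round(2),"err",me.round(1),ma.round(1),"q5min",m5.round(2),"q4",np.round(r4,2),"dq/15mm",dq.round(2))
    return q
q=o["qpos"]
g=np.array([540.2,-95.3,29.1])
for r,z in ((440,100),(440,130),(470,110),(400,110)):
    D=[r*np.cos(np.radians(-42)),r*np.sin(np.radians(-42)),z];E=[r*np.cos(np.radians(-24)),r*np.sin(np.radians(-24)),z]
    run([o["ee_pos"],[560,-110,300],[440,-360,280],D,E,[g[0],g[1],75],g,[g[0],g[1],75],E,D,[440,-366,230],[560,-110,330],[426,449,300],[426,449,134]],q,(r,z))
```

```text
t 14.6833 q [-1.000e-03  2.590e-01  2.303e+00 -1.312e+00  2.650e-01  1.560e-01] p [491.2 -67.  147.3] w 87.9 gf 0.0 F [ 0.6 -0.8  0.3]
lean 32.4 az -28.2 y [0.473 0.881 0.   ] x [-0.744  0.399 -0.536]
(440, 100)
[ 560. -110.  300.] [-0.08  0.07  2.03 -0.42  0.55 -0.86] err 0.0 0.0 q5min 0.29 q4 [-1.15 -0.42] dq/15mm 0.16
[ 440. -360.  280.] [-0.76  0.08  2.07  0.33  0.46 -2.09] err 0.0 0.0 q5min 0.44 q4 [-0.4   0.33] dq/15mm 0.07
[ 326.98372321 -294.4174668   100.        ] [-0.77  0.25  2.37  0.74  0.11 -2.54] err 21.4 7.4 q5min 0.11 q4 [0.35 0.74] dq/15mm 0.11
[ 401.96000136 -178.96412295  100.        ] [-0.5   0.25  2.38  0.96  0.11 -2.54] err 23.2 8.1 q5min 0.11 q4 [0.76 0.96] dq/15mm 0.03
[540.2 -95.3  75. ] [-0.06  0.45  2.18 -1.31  0.22  0.12] err 23.2 10.8 q5min 0.11 q4 [-1.31  1.06] dq/15mm 2.55
[540.2 -95.3  29.1] [-0.06  0.54  2.14 -1.31  0.21  0.13] err 17.7 7.0 q5min 0.21 q4 [-1.31 -1.31] dq/15mm 0.02
[540.2 -95.3  75. ] [-0.06  0.45  2.18 -1.31  0.22  0.12] err 15.9 6.3 q5min 0.21 q4 [-1.31 -1.31] dq/15mm 0.02
[ 401.96000136 -178.96412295  100.        ] [-0.34  0.26  2.3
[... 4595 characters left out ...]
06 -162.69465723  110.        ] [-0.33  0.18  2.47 -1.31  0.11 -0.12] err 19.2 5.2 q5min 0.11 q4 [-1.31 -1.31] dq/15mm 0.03
[ 297.25793019 -267.65224254  110.        ] [-0.61  0.17  2.47 -1.31  0.11 -0.36] err 27.1 10.9 q5min 0.11 q4 [-1.31 -1.31] dq/15mm 0.03
[ 440. -366.  230.] [-0.77  0.17  2.11  0.45  0.34 -2.24] err 24.5 10.6 q5min 0.11 q4 [-1.31  0.74] dq/15mm 2.18
[ 560. -110.  330.] [-0.08  0.03  2.   -0.38  0.62 -0.91] err 0.0 0.0 q5min 0.34 q4 [-0.38  0.4 ] dq/15mm 0.08
[426. 449. 300.] [ 1.07  0.34  1.68 -0.61  1.19  0.25] err 0.0 0.0 q5min 0.63 q4 [-0.65 -0.4 ] dq/15mm 0.05
[426. 449. 134.] [ 1.07  0.56  1.78 -0.73  0.94  0.48] err 0.0 0.0 q5min 0.94 q4 [-0.73 -0.62] dq/15mm 0.02
```

Run:
```python
from k import *
o,M=st();g=np.array([531,-90.5,45])+19*M[:,2];q0=np.array([-.1,.1,2.0,-.4,.5,-.9])
for nm,d in [("x",np.array([1,0,0])),("H",H)]:
  for s in (0,60,80,100,120,150):
    p=g+d*s;r=[]
    for z in (200,120,60,p[2]):
        p[2]=z;q,e,a=ik(p,M,q0 if z==200 else q);r.append((q[3].round(2),q[4].round(2),e.round(1)))
    print(nm,s,p.round(),r)
c=np.array([617,-138,0])
for p in ([640,-150,200],[640,-150,90],[640,-150,30],[655,-158,30],[760,-158,30],[760,-158,120]):
    q,e,a=ik(np.array(p),M,q0);q0=q;print(p,q.round(2),e.round(1),a.round(1))
```

```text
t 14.6833 q [-1.000e-03  2.590e-01  2.303e+00 -1.312e+00  2.650e-01  1.560e-01] p [491.2 -67.  147.3] w 87.9 gf 0.0 F [ 0.6 -0.8  0.3]
lean 32.4 az -28.2 y [0.473 0.881 0.   ] x [-0.744  0.399 -0.536]
x 0 [540. -95.  29.] [(np.float64(-0.76), np.float64(0.34), np.float64(0.0)), (np.float64(-1.31), np.float64(0.24), np.float64(2.2)), (np.float64(-1.31), np.float64(0.22), np.float64(12.8)), (np.float64(-1.31), np.float64(0.21), np.float64(17.7))]
x 60 [600. -95.  29.] [(np.float64(-0.7), np.float64(0.37), np.float64(0.0)), (np.float64(-1.19), np.float64(0.25), np.float64(0.0)), (np.float64(-1.31), np.float64(0.23), np.float64(6.8)), (np.float64(-1.31), np.float64(0.22), np.float64(11.1))]
x 80 [620. -95.  29.] [(np.float64(-0.68), np.float64(0.38), np.float64(0.0)), (np.float64(-1.11), np.float64(0.26), np.float64(0.0)), (np.float64(-1.31), np.float64(0.24), np.float64(5.0)), (np.float64(-1.31), np.float64(0.23), np.float64(9.0))]
x 100 [640. -95.  29.] [(np.float64(-0.65), np.float64(0.4), np.float64(0.0)), (np.float64(-1.04), np.float64(0.28), np.float64(0.0)), (np.float64(-1.31), np
[... 1759 characters left out ...]
, np.float64(2.5)), (np.float64(-1.31), np.float64(0.17), np.float64(6.3))]
H 150 [ 672. -167.   29.] [(np.float64(-0.49), np.float64(0.37), np.float64(0.0)), (np.float64(-0.81), np.float64(0.24), np.float64(0.0)), (np.float64(-1.31), np.float64(0.18), np.float64(0.0)), (np.float64(-1.31), np.float64(0.17), np.float64(3.6))]
[640, -150, 200] [-0.15  0.34  1.95 -0.55  0.35 -0.75] 0.0 0.0
[640, -150, 90] [-0.15  0.54  2.   -1.24  0.19 -0.05] 0.0 0.0
[640, -150, 30] [-0.15  0.64  1.97 -1.31  0.18  0.03] 6.7 3.0
[655, -158, 30] [-0.16  0.66  1.94 -1.31  0.17  0.02] 5.2 2.4
[760, -158, 30] [-0.13  0.75  1.73 -1.01  0.23 -0.27] 0.0 0.0
[760, -158, 120] [-0.13  0.61  1.72 -0.62  0.33 -0.67] 0.0 0.0
```

Run:
```python
from k import *
q0=np.array([-.1,.5,2.0,-1.0,.3,-.2])
D=cams.get_image("top")
print("tray/scale corners",plane(D,[(340,62),(443,75),(274,50),(331,50)],10).round(),"big sieve tip",plane(D,[(398,205)],50).round())
c,s=np.cos,np.sin
for gx in (-100,-88):
 for d in (0,60,80,100,120):
  for az in (-28.6,-25):
   b=0
   for L in np.arange(20,34,1.):
    l,a=np.radians([L,az]);z=np.array([s(l)*c(a),s(l)*s(a),-c(l)]);y=Y-z*(Y@z);y/=np.linalg.norm(y);M=np.c_[np.cross(y,z),y,z]
    p=np.array([618.8,-138.4,45])+gx*H+[d,0,0]+19*z
    q,e,an=ik(p,M,q0)
    if e<.3 and an<.3:b=L;qb=q
   print(gx,d,az,"maxL",b,qb.round(2))
```

```text
tray/scale corners [[ 840.  -64.]
 [ 815. -359.]
 [ 867.  123.]
 [ 874.  -38.]] big sieve tip [[ 436. -222.]]
-100 0 -28.6 maxL 23.0 [-0.09  0.57  2.15 -1.25  0.17  0.06]
-100 0 -25 maxL 23.0 [-0.1   0.57  2.16 -1.28  0.13  0.07]
-100 60 -28.6 maxL 26.0 [-0.07  0.61  2.05 -1.24  0.2   0.06]
-100 60 -25 maxL 26.0 [-0.08  0.61  2.05 -1.27  0.16  0.08]
-100 80 -28.6 maxL 27.0 [-0.06  0.63  2.01 -1.24  0.21  0.06]
-100 80 -25 maxL 27.0 [-0.07  0.63  2.02 -1.27  0.17  0.08]
-100 100 -28.6 maxL 28.0 [-0.05  0.65  1.98 -1.24  0.22  0.06]
-100 100 -25 maxL 28.0 [-0.07  0.64  1.99 -1.27  0.18  0.08]
-100 120 -28.6 maxL 29.0 [-0.05  0.66  1.94 -1.24  0.23  0.06]
-100 120 -25 maxL 29.0 [-0.06  0.66  1.95 -1.27  0.19  0.08]
-88 0 -28.6 maxL 24.0 [-0.09  0.58  2.13 -1.31  0.17  0.11]
-88 0 -25 maxL 23.0 [-0.11  0.57  2.13 -1.17  0.14 -0.05]
-88 60 -28.6 maxL 27.0 [-0.07  0.62  2.03 -1.31  0.2   0.12]
-88 60 -25 maxL 26.0 [-0.09  0.62  2.03 -1.18  0.16 -0.02]
-88 80 -28.6 maxL 28.0 [-0.07  0.64  2.   -1.3   0.21  0.11]
-88 80 -25 maxL 27.0 [-0.08  0.63  2.   -1.18  0.17 -0.02]
-88 100 -28.6 maxL 29.0 [-0.06  0.65  1.96 -1.3   0.22  0.11]
-88 100 -25 maxL 28.0 [-0.08  0.65  1.96 -1.19  0.18 -0.01]
-88 120 -28.6 maxL 30.0 [-0.05  0.67  1.93 -1.3   0.23  0.11]
-88 120 -25 maxL 29.0 [-0.07  0.67  1.93 -1.19  0.19 -0.01]
```

The outward lean is reachable at larger radius only, with about 29° possible 120 mm further out. I'll hook the sieve's front wall from inside with closed fingers, drag it level along the table, then grasp it there.

{"op": "move_arm", "data": {
  "steps": [
    [[-0.85,0,0.75],0,1],
    [[-0.85,0,0.75],0,1],
    [[-0.85,0,0.75],0,1],
    [[-0.85,0,0.75],0,1],
    [[-0.85,0,0.75],0,1],
    [[-0.85,0,0.75],0,1],
    [[0,0,0],0,1]
  ]
}}

```text
t: 15.32
ee_pos: [643.6, -150.2, 121.6]
orientation: [0.635, 2.503, -0.183]
ft_force: [0.7, 0.8, 0.7]
width: 44.6
grasp_force: 0.0
```

```bash
python3 -c "
from h import *
st([640,-147,36])"
```

```text
t 15.3167 q [-0.166  0.483  1.99  -0.967  0.212 -0.332] p [ 643.6 -150.2  121.6] w 44.6 gf 0.0 F [0.7 0.8 0.7]
lean 32.7 az -28.2 y [0.476 0.879 0.002] x [-0.739  0.402 -0.54 ]
units to goal [2.01 0.04 2.78]
```

{"op": "move_arm", "data": {
  "steps": [
    [[0.28,0,0.4],0,1],
    [[0.28,0,0.4],0,1],
    [[0.28,0,0.4],0,1],
    [[0.28,0,0.4],0,1],
    [[0.28,0,0.4],0,1],
    [[0.28,0,0.4],0,1],
    [[0.28,0,0.4],0,1],
    [[0,0,0],0,1]
  ]
}}

```text
t: 15.98
ee_pos: [644.0, -146.0, 48.7]
orientation: [0.645, 2.546, -0.178]
ft_force: [-0.6, -0.2, -0.2]
width: 0.6
grasp_force: 0.0
```

Run:
```python
from h import *
st([779,-176,36])
d=cams.get_image("top");cv2.imwrite("pics/t2.png",cv2.resize(d["image"][60:240,280:480,::-1],(800,720))[:600])
```

```text
t 15.9833 q [-0.162  0.619  1.976 -1.312  0.174  0.028] p [ 644.  -146.    48.7] w 0.6 gf 0.0 F [-0.6 -0.2 -0.2]
lean 30.2 az -28.8 y [ 0.477  0.879 -0.003] x [-0.761  0.411 -0.503]
units to goal [-4.34  1.52  3.11]
```

View pics/t2.png

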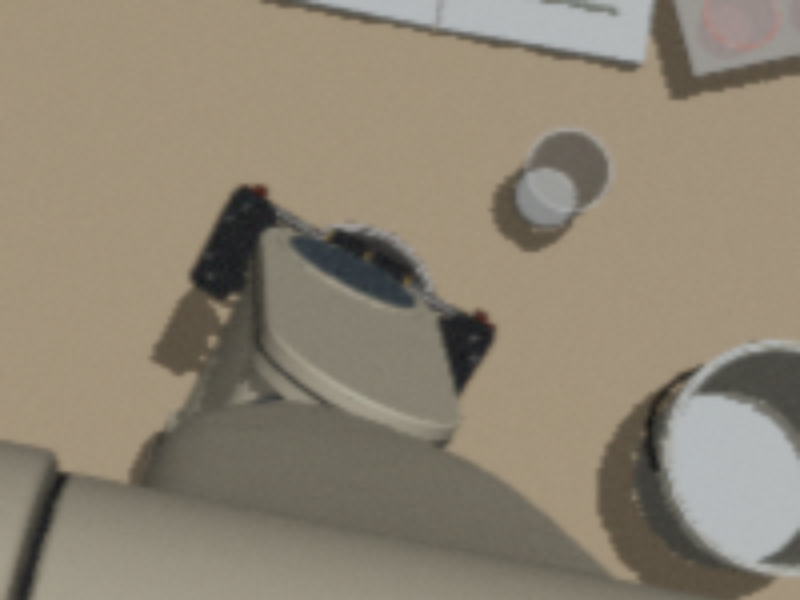

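The top view shows the gripper over the sieve mouth, with the finger line above the frame. The cup at crop (560,180) and the tub are clear, and the tray edge is well ahead. Dragging now.

{"op": "move_arm", "data": {
  "steps": [
    [[-0.28,0.1,0.32],0,1],
    [[-0.28,0.1,0.32],0,1],
    [[-0.45,0.13,0.26],0,1],
    [[-0.45,0.13,0.26],0,1],
    [[-0.45,0.13,0.26],0,1],
    [[-0.45,0.13,0.26],0,1]
  ]
}}

```text
t: 16.53
ee_pos: [716.0, -164.8, 43.7]
orientation: [0.645, 2.545, -0.178]
ft_force: [-1.5, 0.3, 1.9]
width: 0.3
grasp_force: 1.0
```

Run:
```python
from h import *
o,M=st([779,-176,42])
d=cams.get_image("side")
c=cams.boxes_of("side","sieve");print([(round(b["p"],2),np.round(b["rect"]).tolist()) for b in c][:3])
d=cams.get_image("wrist");cv2.imwrite("pics/w3.png",d["image"][:,:,::-1])
```

```text
t 16.5333 q [-0.174  0.691  1.811 -0.882  0.212 -0.419] p [ 716.  -164.8   43.7] w 0.3 gf 1.0 F [-1.5  0.3  1.9]
lean 30.2 az -28.8 y [ 0.477  0.879 -0.003] x [-0.76   0.411 -0.503]
units to goal [-2.07  0.81  1.28]
[(0.95, [393.0, 186.0, 91.0, 57.0]), (0.64, [283.0, 169.0, 62.0, 42.0])]
```

View pics/w3.png

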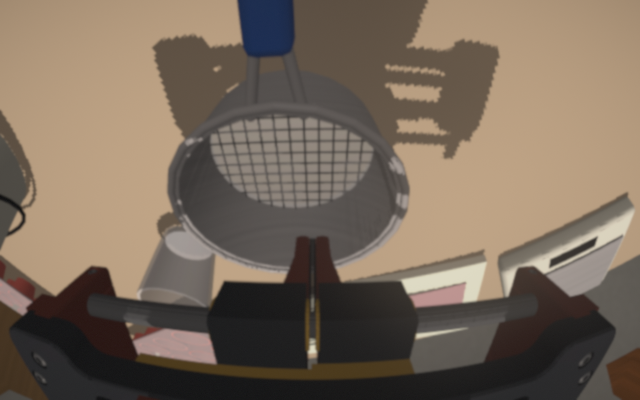

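The wrist view shows the fingertips inside the sieve's front wall at (315,245), pulling it, with the handle trailing at (265,30). It works, so I'll continue.

{"op": "move_arm", "data": {
  "steps": [
    [[-0.42,0.16,0.26],0,1],
    [[-0.42,0.16,0.26],0,1],
    [[-0.42,0.16,0.26],0,1],
    [[-0.42,0.16,0.26],0,1],
    [[-0.28,0.12,0.18],0,1],
    [[-0.15,0.06,0.1],0,1],
    [[0,0,0],0,1],
    [[0.3,-0.1,-0.5],0,0.6],
    [[0.3,-0.1,-0.9],0,0.3],
    [[0.3,0,-0.95],0,0],
    [[0.5,0,-0.95],0,0],
    [[0.5,0,-0.95],0,0],
    [[0.5,0,-0.95],0,0],
    [[0.5,0,-0.95],0,0],
    [[0,0,0],0,0]
  ]
}}

```text
t: 17.93
ee_pos: [651.0, -112.3, 139.1]
orientation: [0.647, 2.545, -0.178]
ft_force: [-0.3, 0.5, 0.5]
width: 50.3
grasp_force: 0.0
```

Run:
```python
from h import *
o,M=st()
d=cams.get_image("wrist");im=d["image"];T=np.array(d["mount"]);K=d["camera_matrix"]
m=[c["pixels"] for c in cams.cut_out("wrist","sieve")]
ii=im.astype(int);b=(ii[...,2]>ii[...,0]+40)&(ii[...,2]>ii[...,1]+20)
n,l,s,ct=cv2.connectedComponentsWithStats(b.astype(np.uint8));print([(s[i].tolist()) for i in range(1,n) if s[i,4]>100])
cv2.imwrite("pics/w4.png",im[:,:,::-1])
S=cams.get_image("side");print([(round(b["p"],2),np.round(b["rect"]).tolist()) for b in cams.boxes_of("side","sieve")][:3])
```

```text
t 17.9333 q [-0.095  0.455  1.95  -0.697  0.316 -0.547] p [ 651.  -112.3  139.1] w 50.3 gf 0.0 F [-0.3  0.5  0.5]
lean 30.2 az -28.8 y [ 0.478  0.878 -0.003] x [-0.76   0.412 -0.503]
[[0, 0, 38, 45, 908], [258, 49, 19, 10, 127], [267, 106, 30, 73, 888]]
[(0.83, [271.0, 165.0, 60.0, 41.0]), (0.82, [397.0, 188.0, 102.0, 55.0])]
```

View pics/w4.png

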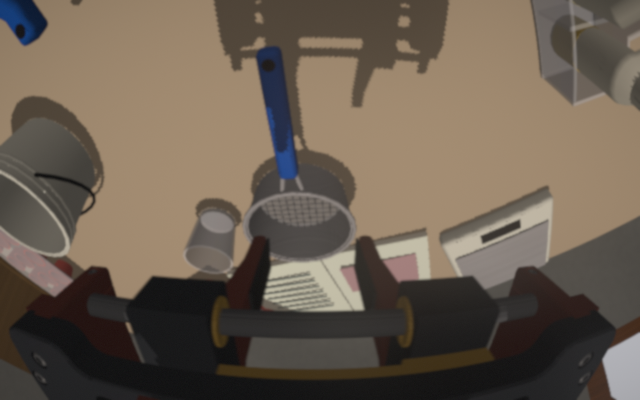

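The sieve is at its new place. The wrist view shows the handle from (269,48) to (288,178), the mouth at (300,225), and the cup at (210,240) untouched and clear.

```bash
cat >> h.py <<'E'
def wplane(d,o,px,z):
    M=R.from_rotvec(o["orientation"]).as_matrix();T=np.array(d["mount"]);K=d["camera_matrix"]
    u=np.array(px,float)-K[:2,2];r=np.hypot(*u);th=r/K[0,0];c=np.r_[np.sin(th)*u/r,np.cos(th)]
    C=M@T[:3,3]+o["ee_pos"];v=M@T[:3,:3]@c;return C+v*(z-C[2])/v[2]
E
python3 - <<'E'
from h import *
o,M=st()
d=cams.get_image("wrist")
a=wplane(d,o,(269,47),50);b=wplane(d,o,(288.5,179),50);print("handle",a.round(1),b.round(1),np.linalg.norm(a-b).round(1))
S=cams.get_image("side");im=S["image"].astype(int)
bl=(im[...,2]>im[...,0]+30);bl[:,340:]=0;bl[:140]=0;bl[215:]=0
ys,xs=np.nonzero(bl);print(len(xs))
l=cv2.fitLine(np.c_[xs,ys].astype(np.float32),cv2.DIST_HUBER,0,.01,.01).ravel();s=(np.c_[xs,ys]-l[2:])@l[:2]
e=[l[2:]+l[:2]*q for q in(s.min()-.5,s.max()+.5)];print("side",np.round(e,1).tolist(),[plane(S,q,48)[0].round(1) for q in e])
h=b-a;h/=np.linalg.norm(h)
az=np.degrees(np.arctan2(h[1],h[0]));print("az",az)
g=a+85*h;g[2]=45;v=np.array([-h[1],h[0],0]);y=M.T@v
print("grip",g.round(1),"turn",np.degrees(np.arctan2(-y[0],y[1])))
G=g+19*M[:,2];print("tcp",G.round(1),"above50",M.T@(G-60*M[:,2]-o["ee_pos"])/25,"then",60/25)
from k import ik
print([x.round(2) for x in ik(G,M,o["qpos"])])
E
```

```text
t 18.1333 q [-0.098  0.463  1.942 -0.696  0.314 -0.549] p [ 654.9 -113.9  137.4] w 66.4 gf 0.0 F [0.5 0.5 1. ]
lean 30.2 az -28.8 y [ 0.479  0.878 -0.002] x [-0.759  0.413 -0.503]
handle [564.6 -95.3  50. ] [ 666.2 -142.9   50. ] 112.2
123
side [[272.4, 161.7], [296.1, 180.7]] [array([ 664.1, -141.8]), array([561.7, -93.5])]
az -25.0765714913581
grip [ 641.6 -131.3   45. ] turn -2.993222790568909
tcp [ 649.9 -135.9   28.6] above50 [ 1.97936138 -0.86217521  1.48627924] then 2.4
[array([-0.12,  0.66,  1.95, -1.31,  0.19,  0.06]), np.float64(1.94), np.float64(0.88)]
```

{"op": "move_arm", "data": {
  "steps": [
    [[0.9,-0.43,0.74],-0.3,0],
    [[0.95,-0.43,0.76],-0.3,0],
    [[0,0,0],0,0],
    [[0,0,0.6],0,0],
    [[0,0,0.6],0,0],
    [[0,0,0.6],0,0],
    [[0,0,0.4],0,0],
    [[0,0,0.2],0,0],
    [[0,0,0],0,0]
  ]
}}

```text
t: 18.98
ee_pos: [658.7, -137.9, 39.5]
orientation: [0.595, 2.56, -0.196]
ft_force: [0.0, -0.6, 0.7]
width: 87.8
grasp_force: 0.0
```

Run:
```python
from h import *
o,M=st()
gp=o["ee_pos"]-19*M[:,2];print("grasp pt",gp.round(1))
h=np.array([np.cos(np.radians(-25.1)),np.sin(np.radians(-25.1)),0]);v=np.array([-h[1],h[0],0]);r=gp-[563.2,-94.4,45]
print("along from outer end",r@h,"across",r@v,"z",r[2],"units to fix",M.T@(np.array([563.2,-94.4,45])+88*h-gp)/25, "y.h",M[:,1]@h)
d=cams.get_image("wrist");a=wplane(d,o,(0,0),50);im=d["image"].astype(int)
b=(im[...,2]>im[...,0]+40)&(im[...,2]>im[...,1]+20)
n,l,s,ct=cv2.connectedComponentsWithStats(b.astype(np.uint8))
for i in range(1,n):
    if s[i,4]>200: print(s[i].tolist(),ct[i].round(1),wplane(d,o,ct[i],50).round(1))
```

```text
t 18.9833 q [-1.410e-01  6.480e-01  1.946e+00 -1.305e+00  1.890e-01 -1.000e-03] p [ 658.7 -137.9   39.5] w 87.8 gf 0.0 F [ 0.  -0.6  0.7]
lean 30.2 az -29.1 y [ 0.447  0.894 -0.026] x [-0.779  0.375 -0.503]
grasp pt [ 650.4 -133.2   56. ]
along from outer end 95.41478581366027 across 1.8202060804846667 z 10.960905306166083 units to fix [ 0.47607546 -0.06889456  0.23259304] y.h 0.025674494367878165
[271, 82, 52, 193, 5949] [299.4 175.4] [ 594.5 -111.5   50. ]
```

{"op": "move_arm", "data": {
  "steps": [
    [[0.2,-0.04,0.14],-0.3,0],
    [[0.18,-0.03,0.12],0,0],
    [[0,0,0],0,0]
  ]
}}

```text
t: 19.28
ee_pos: [655.1, -137.3, 33.7]
orientation: [0.564, 2.577, -0.203]
ft_force: [-0.6, -0.2, 0.2]
width: 87.7
grasp_force: 0.0
```

Run:
```python
from h import *
o,M=st()
gp=o["ee_pos"]-19*M[:,2]
h=np.array([np.cos(np.radians(-25.1)),np.sin(np.radians(-25.1)),0]);v=np.array([-h[1],h[0],0]);r=gp-[563.2,-94.4,45]
print("along from outer end",r@h,"across",r@v,"z",r[2],"y.h",M[:,1]@h)
```

```text
t 19.2833 q [-0.142  0.655  1.949 -1.308  0.186 -0.023] p [ 655.1 -137.3   33.7] w 87.7 gf 0.0 F [-0.6 -0.2  0.2]
lean 29.7 az -29.2 y [ 0.427  0.904 -0.039] x [-0.794  0.354 -0.494]
along from outer end 92.0021382085402 across 0.8523058976460547 z 5.217096911181741 y.h 0.0031042720072023133
```

{"op": "move_arm", "data": {
  "steps": [
    [[0,0,0],0,1],
    [[0,0,0],0,1],
    [[0,0,0],0,1],
    [[0,0,0],0,1],
    [[0,0,0],0,1],
    [[0,0,0],0,1],
    [[0,0,0],0,1],
    [[0,0,0],0,1],
    [[0,0,0],0,1],
    [[0,0,0],0,1],
    [[0,0,0],0,1],
    [[0,0,0],0,1],
    [[0,0,0],0,1],
    [[0,0,0],0,1]
  ]
}}

```text
t: 20.45
ee_pos: [655.3, -137.3, 33.5]
orientation: [0.563, 2.578, -0.204]
ft_force: [-0.7, 0.8, 1.7]
width: 15.9
grasp_force: 30.0
```

Run:
```python
from k import *
o,M=st()
# sieve frame assumed: x along h, gripped 92 from outer end => grip at x=-93
h=np.array([np.cos(np.radians(-25.1)),np.sin(np.radians(-25.1)),0])
S=np.c_[h,[-h[1],h[0],0],[0,0,1]];c=np.array([563.2,-94.4,0])+185*h
rel=(M.T@S, M.T@(c-o["ee_pos"]));np.savez("grasp.npz",A=rel[0],b=rel[1],M=M)
print("foot",c.round(1))
tub=np.array([518.2,-409]);bowl=np.array([504.7,405.8])
for nm,f in [("tub",np.r_[tub,150]),("bowl",np.r_[bowl,105])]:
    print(nm,"tcp",(f-M@rel[1]).round(1))
for turn in (0,60,90,120,150,165,-150,-165):
    M2=M@R.from_euler("z",turn,degrees=True).as_matrix();S2=M2@rel[0];rim=M2@rel[1]+S2@[0,0,50]
    print(turn,"tilt",np.degrees(np.arccos(min(1,S2[2,2]))).round(1),"rim rel tcp",rim.round(1),"tcp over tub",(np.r_[tub,0]-rim)[:2].round(1))
```

```text
t 20.45 q [-0.142  0.656  1.949 -1.311  0.186 -0.021] p [ 655.3 -137.3   33.5] w 15.9 gf 30.0 F [-0.7  0.8  1.7]
lean 29.7 az -29.2 y [ 0.426  0.904 -0.04 ] x [-0.795  0.353 -0.494]
foot [ 730.7 -172.9    0. ]
tub tcp [ 442.7 -373.4  183.5]
bowl tcp [429.2 441.4 138.5]
0 tilt 0.0 rim rel tcp [ 75.5 -35.6  16.5] tcp over tub [ 442.7 -373.4]
60 tilt 28.7 rim rel tcp [ 13.3 -84.   -1. ] tcp over tub [ 504.9 -325. ]
90 tilt 41.0 rim rel tcp [-23.2 -79.2 -20.5] tcp over tub [ 541.4 -329.8]
120 tilt 50.8 rim rel tcp [-50.5 -54.9 -40.8] tcp over tub [ 568.7 -354.1]
150 tilt 57.2 rim rel tcp [-61.  -17.7 -56.5] tcp over tub [ 579.2 -391.3]
165 tilt 58.9 rim rel tcp [-59.    2.7 -61.2] tcp over tub [ 577.2 -411.7]
-150 tilt 57.2 rim rel tcp [-26.2  55.  -59.4] tcp over tub [ 544.4 -464. ]
-165 tilt 58.9 rim rel tcp [-40.9  40.3 -62.6] tcp over tub [ 559.1 -449.3]
```

{"op": "move_arm", "data": {
  "steps": [
    [[-0.15,-0.01,-0.27],0,1],
    [[-0.3,-0.02,-0.54],0,1],
    [[-0.46,-0.04,-0.81],0,1],
    [[-0.46,-0.04,-0.81],0,1],
    [[-0.46,-0.04,-0.81],0,1],
    [[-0.3,-0.02,-0.54],0,1],
    [[-0.15,-0.01,-0.27],0,1],
    [[0,0,0],0,1]
  ]
}}

```text
t: 21.12
ee_pos: [655.7, -137.1, 151.9]
orientation: [0.563, 2.575, -0.203]
ft_force: [0.5, 0.7, -1.9]
width: 15.7
grasp_force: 30.0
```

Run:
```python
from h import *
o,M=st([545,-395,300])
d=cams.get_image("wrist");cv2.imwrite("pics/w5.png",d["image"][:,:,::-1])
```

```text
t 21.1167 q [-0.141  0.442  1.925 -0.578  0.333 -0.775] p [ 655.7 -137.1  151.9] w 15.7 gf 30.0 F [ 0.5  0.7 -1.9]
lean 29.9 az -29.1 y [ 0.426  0.904 -0.039] x [-0.793  0.353 -0.496]
units to goal [ -3.07 -11.44  -4.56]
```

View pics/w5.png

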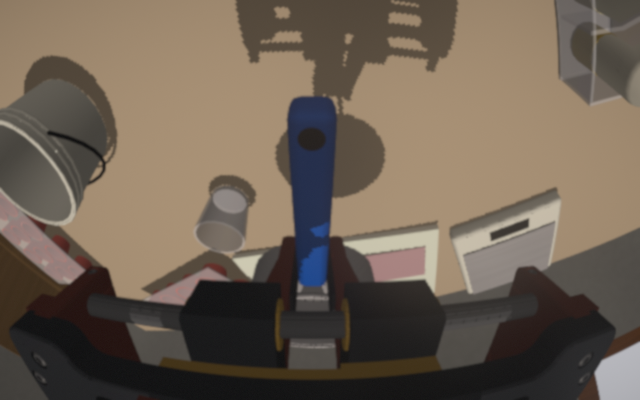

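The sieve is lifted and held in the fingers. The handle runs from (312,100) to (313,285), and the cup and tub are undisturbed. Next I go to above the tub.

```bash
cat >> h.py <<'E'
def proj(d,o,P):  # P in tool frame
    T=np.array(d["mount"]);K=d["camera_matrix"];c=(np.linalg.inv(T)@np.r_[P,1])[:3];n=np.hypot(*c[:2])
    return K[:2,2]+K[0,0]*np.arctan2(n,c[2])*c[:2]/n
E
python3 - <<'E'
from h import *
o=ctrl.get_obs();d=cams.get_image("wrist");G=np.load("grasp.npz")
for pit in (-8,-4,0,4,8):
    gr=np.array([-93,0,45.]);r=R.from_euler("y",pit,degrees=True)
    f=lambda P:proj(d,o,G["A"]@(r.apply(np.array(P)-gr)+gr)+G["b"]).round(1)
    print(pit,"end top/bot",f([-185,0,53]),f([-185,0,37]))
im=d["image"].astype(int);b=(im[...,2]>im[...,0]+25)&(im[...,2]>im[...,1]+10);ys,xs=np.nonzero(b[60:300,270:360]);print("blue rows",ys.min()+60,ys.max()+60,"cols at top",xs[ys<ys.min()+6].min()+270,xs[ys<ys.min()+6].max()+270)
E
```

```text
-8 end top/bot [311.5  94.5] [313.2  81.3]
-4 end top/bot [310.6 103.1] [312.6  85.3]
0 end top/bot [309.7 114.1] [311.8  91. ]
4 end top/bot [308.7 127.7] [311.1  98.7]
8 end top/bot [307.7 144. ] [310.2 108.5]
blue rows 98 286 cols at top 293 331
```

{"op": "move_arm", "data": {
  "steps": [
    [[-0.06,-0.25,-0.1],0,1],
    [[-0.12,-0.5,-0.2],0,1],
    [[-0.22,-0.82,-0.33],0,1],
    [[-0.22,-0.82,-0.33],0,1],
    [[-0.22,-0.82,-0.33],0,1],
    [[-0.22,-0.82,-0.33],0,1],
    [[-0.22,-0.82,-0.33],0,1],
    [[-0.22,-0.82,-0.33],0,1],
    [[-0.22,-0.82,-0.33],0,1],
    [[-0.22,-0.82,-0.33],0,1],
    [[-0.22,-0.82,-0.33],0,1],
    [[-0.22,-0.82,-0.33],0,1],
    [[-0.22,-0.82,-0.33],0,1],
    [[-0.22,-0.82,-0.33],0,1],
    [[-0.15,-0.5,-0.2],0,1],
    [[-0.08,-0.3,-0.1],0,1],
    [[0,0,0],0,1]
  ]
}}

```text
t: 22.63
ee_pos: [544.1, -394.9, 297.2]
orientation: [0.565, 2.578, -0.204]
ft_force: [-0.3, -0.1, -1.2]
width: 15.7
grasp_force: 30.0
```

Run:
```python
from h import *
o,M=st([545,-395,300])
G=np.load("grasp.npz");S=M@G["A"];f=M@G["b"]+o["ee_pos"];print("foot",f.round(1),"rim",(f+S@[0,0,50]).round(1),"tilt",np.degrees(np.arccos(min(1,S[2,2]))).round(1))
```

```text
t 22.6333 q [-0.684  0.228  1.827  0.155  0.58  -1.931] p [ 544.1 -394.9  297.2] w 15.7 gf 30.0 F [-0.3 -0.1 -1.2]
lean 29.6 az -29.4 y [ 0.428  0.903 -0.04 ] x [-0.795  0.354 -0.493]
units to goal [-0.08  0.01 -0.08]
foot [ 619.5 -430.7  263.5] rim [ 619.5 -430.7  313.5] tilt 0.1
```

{"op": "move_arm", "data": {
  "steps": [
    [[0,0,0],0.4,1],
    [[0,0,0],0.7,1],
    [[0,0,0],1,1],
    [[0,0,0],1,1],
    [[0,0,0],1,1],
    [[0,0,0],1,1],
    [[0,0,0],1,1],
    [[0,0,0],1,1],
    [[0,0,0],1,1],
    [[0,0,0],1,1],
    [[0,0,0],1,1],
    [[0,0,0],1,1],
    [[0,0,0],1,1],
    [[0,0,0],1,1],
    [[0,0,0],1,1],
    [[0,0,0],1,1],
    [[0,0,0],1,1],
    [[0,0,0],1,1],
    [[0,0,0],1,1],
    [[0,0,0],1,1]
  ]
}}

```text
t: 24.3
ee_pos: [544.7, -392.3, 295.8]
orientation: [2.322, 1.331, 0.364]
ft_force: [0.3, -0.1, -1.4]
width: 16.1
grasp_force: 30.0
```

{"op": "move_arm", "data": {
  "steps": [
    [[0,0,0],1,1],
    [[0,0,0],1,1],
    [[0,0,0],1,1],
    [[0,0,0],1,1],
    [[0,0,0],1,1],
    [[0,0,0],1,1],
    [[0,0,0],1,1],
    [[0,0,0],1,1],
    [[0,0,0],1,1],
    [[0,0,0],1,1],
    [[0,0,0],1,1],
    [[0,0,0],1,1],
    [[0,0,0],1,1],
    [[0,0,0],0.6,1],
    [[0,0,0],0.3,1]
  ]
}}

```text
t: 25.55
ee_pos: [544.7, -392.3, 295.9]
orientation: [2.84, -0.242, 0.685]
ft_force: [1.0, -0.5, -1.6]
width: 16.0
grasp_force: 30.0
```

Run:
```python
from h import *
o,M=st()
G=np.load("grasp.npz");S=M@G["A"];f=M@G["b"]+o["ee_pos"];rim=f+S@[0,0,50];print("rim",rim.round(1),"dist",np.hypot(*(rim[:2]-[518.2,-409])).round(1),"tilt",np.degrees(np.arccos(min(1,S[2,2]))).round(1))
d=cams.get_image("top");s=cams.get_image("side")
v=np.hstack([cv2.resize(d["image"][90:260,380:560],(424,400)),cv2.resize(s["image"][20:190,270:430],(376,400))]);cv2.imwrite("pics/tip.png",v[:,:,::-1])
```

```text
t 25.55 q [-0.681  0.229  1.829  0.155  0.58   0.953] p [ 544.7 -392.3  295.9] w 16.0 gf 30.0 F [ 1.  -0.5 -1.6]
lean 29.5 az -29.2 y [-0.207 -0.965  0.164] x [ 0.878 -0.11   0.465]
rim [ 485.6 -389.3  234.8] dist 38.1 tilt 58.7
```

View pics/tip.png

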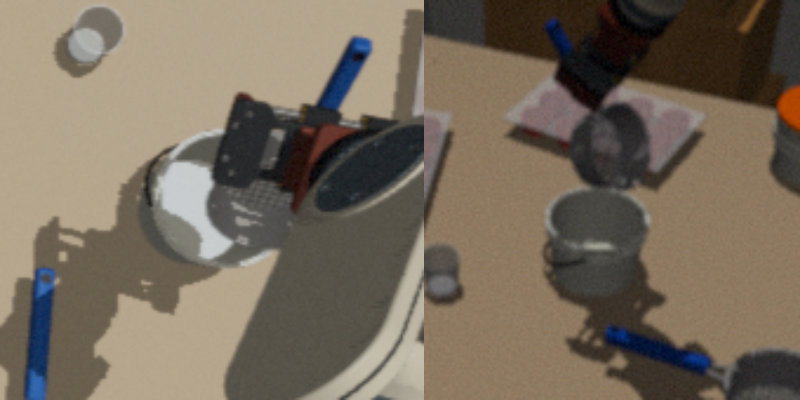

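The sieve is tipped nose-down with its mouth over the tub in both views: crop (250,200) left, and (610,145) above the tub at (600,230) right. The fingers hold it. I'll keep it there for a second, then turn back.

{"op": "move_arm", "data": {
  "steps": [
    [[0,0,0],0,1],
    [[0,0,0],0,1],
    [[0,0,0],0,1],
    [[0,0,0],0,1],
    [[0,0,0],0,1],
    [[0,0,0],0,1],
    [[0,0,0],0,1],
    [[0,0,0],0,1],
    [[0,0,0],0,1],
    [[0,0,0],0,1],
    [[0,0,0],0,1],
    [[0,0,0],0,1],
    [[0,0,0],0,1]
  ]
}}

```text
t: 26.73
ee_pos: [544.9, -393.7, 297.8]
orientation: [2.837, -0.239, 0.687]
ft_force: [-0.0, 0.2, -1.0]
width: 16.0
grasp_force: 30.0
```

{"op": "move_arm", "data": {
  "steps": [
    [[0,0,0],-0.4,1],
    [[0,0,0],-0.7,1],
    [[0,0,0],-1,1],
    [[0,0,0],-1,1],
    [[0,0,0],-1,1],
    [[0,0,0],-1,1],
    [[0,0,0],-1,1],
    [[0,0,0],-1,1],
    [[0,0,0],-1,1],
    [[0,0,0],-1,1],
    [[0,0,0],-1,1],
    [[0,0,0],-1,1],
    [[0,0,0],-1,1],
    [[0,0,0],-1,1],
    [[0,0,0],-1,1],
    [[0,0,0],-1,1],
    [[0,0,0],-1,1],
    [[0,0,0],-1,1],
    [[0,0,0],-1,1],
    [[0,0,0],-1,1]
  ]
}}

```text
t: 28.4
ee_pos: [544.8, -393.6, 297.7]
orientation: [1.929, 1.802, 0.213]
ft_force: [0.1, 0.2, -1.1]
width: 15.6
grasp_force: 30.0
```

{"op": "move_arm", "data": {
  "steps": [
    [[0,0,0],-1,1],
    [[0,0,0],-1,1],
    [[0,0,0],-1,1],
    [[0,0,0],-1,1],
    [[0,0,0],-1,1],
    [[0,0,0],-1,1],
    [[0,0,0],-1,1],
    [[0,0,0],-1,1],
    [[0,0,0],-1,1],
    [[0,0,0],-1,1],
    [[0,0,0],-1,1],
    [[0,0,0],-1,1],
    [[0,0,0],-1,1],
    [[0,0,0],-0.6,1],
    [[0,0,0],-0.3,1],
    [[0,0,0],0,1],
    [[0,0,0],0,1],
    [[0,0,0],0,1]
  ]
}}

```text
t: 29.9
ee_pos: [544.8, -393.7, 297.7]
orientation: [0.564, 2.577, -0.203]
ft_force: [-0.2, 0.5, -1.7]
width: 15.8
grasp_force: 30.0
```

Run:
```python
from k import *
o,M=st()
G=np.load("grasp.npz");S=M@G["A"];f=M@G["b"]+o["ee_pos"];print("foot",f.round(1),"dist",np.hypot(*(f[:2]-[518.2,-409])).round(1),"tilt",np.degrees(np.arccos(min(1,S[2,2]))).round(1))
d=cams.get_image("wrist")
im=d["image"].astype(int);b=(im[...,2]>im[...,0]+25)&(im[...,2]>im[...,1]+10);ys,xs=np.nonzero(b[60:300,270:360]);print("blue rows",ys.min()+60,ys.max()+60)
# bowl route: tcp above bowl
g=np.array([504.7,405.8,105])-M@G["b"];P=o["ee_pos"];q=o["qpos"]
for w in ([560,-100,310],[500,150,310],[g[0],g[1],300],g):
    w=np.array(w,float);n=12;me=0;dm=0
    for i in range(1,n+1):
        q2,e,a=ik(P+(w-P)*i/n,M,q);dm=max(dm,np.abs(q2-q).max());q=q2;me=max(me,e+a)
    print(w.round(1),"units",(M.T@(w-P)/25).round(2),q.round(2),"err",round(me,2),"dq",round(dm,2));P=w
```

```text
t 29.9 q [-0.683  0.227  1.828  0.155  0.58  -1.931] p [ 544.8 -393.7  297.7] w 15.8 gf 30.0 F [-0.2  0.5 -1.7]
lean 29.7 az -29.2 y [ 0.427  0.904 -0.039] x [-0.794  0.354 -0.494]
foot [ 620.2 -429.3  264.2] dist 104.0 tilt 0.0
blue rows 98 286
[ 560. -100.  310.] units [ 3.43 10.85 -3.01] [-0.06  0.06  1.99 -0.36  0.64 -0.96] err 0.0 dq 0.1
[500. 150. 310.] units [ 5.44  8.01 -3.46] [ 0.54  0.06  1.99 -0.58  0.9  -0.27] err 0.0 dq 0.07
[429.3 441.4 300. ] units [ 6.57  9.34 -3.7 ] [ 1.04  0.33  1.67 -0.56  1.19  0.13] err 0.0 dq 0.05
[429.3 441.4 138.6] units [3.19 0.25 5.61] [ 1.04  0.54  1.78 -0.67  0.93  0.34] err 0.0 dq 0.02
```

{"op": "move_arm", "data": {
  "steps": [
    [[0.15,0.27,-0.1],0,1],
    [[0.3,0.55,-0.2],0,1],
    [[0.5,0.91,-0.33],0,1],
    [[0.5,0.91,-0.33],0,1],
    [[0.5,0.91,-0.33],0,1],
    [[0.5,0.91,-0.33],0,1],
    [[0.5,0.91,-0.33],0,1],
    [[0.5,0.91,-0.33],0,1],
    [[0.5,0.91,-0.33],0,1],
    [[0.5,0.91,-0.33],0,1],
    [[0.5,0.91,-0.33],0,1],
    [[0.5,0.91,-0.33],0,1],
    [[0.5,0.91,-0.33],0,1],
    [[0.5,0.91,-0.33],0,1],
    [[0.5,0.91,-0.33],0,1],
    [[0.5,0.91,-0.33],0,1],
    [[0.5,0.91,-0.33],0,1],
    [[0.5,0.91,-0.33],0,1],
    [[0.5,0.91,-0.33],0,1],
    [[0.5,0.91,-0.33],0,1]
  ]
}}

```text
t: 31.62
ee_pos: [472.1, 117.7, 299.7]
orientation: [0.563, 2.577, -0.202]
ft_force: [-0.4, 0.1, -1.1]
width: 15.5
grasp_force: 30.0
```

{"op": "move_arm", "data": {
  "steps": [
    [[0.5,0.91,-0.33],0,1],
    [[0.5,0.91,-0.33],0,1],
    [[0.5,0.91,-0.33],0,1],
    [[0.5,0.91,-0.33],0,1],
    [[0.5,0.91,-0.33],0,1],
    [[0.5,0.91,-0.33],0,1],
    [[0.5,0.91,-0.33],0,1],
    [[0.5,0.91,-0.33],0,1],
    [[0.5,0.91,-0.33],0,1],
    [[0.5,0.91,-0.33],0,1],
    [[0.4,0.7,-0.25],0,1],
    [[0.25,0.45,-0.16],0,1],
    [[0.1,0.2,-0.07],0,1],
    [[0,0,0],0,1]
  ]
}}

```text
t: 32.78
ee_pos: [428.6, 426.6, 300.0]
orientation: [0.562, 2.578, -0.203]
ft_force: [0.1, 0.5, -1.3]
width: 15.9
grasp_force: 30.0
```

Run:
```python
from h import *
o,M=st([429.3,441.4,165])
G=np.load("grasp.npz");S=M@G["A"];f=M@G["b"]+o["ee_pos"];print("foot",f.round(1),"tilt",np.degrees(np.arccos(min(1,S[2,2]))).round(1))
D={n:cams.get_image(n) for n in["top","side"]}
for n in D:
  for t in("sieve","bowl"):
    for c in cams.cut_out(n,t)[:3]: print(n,t,round(c["p"],2),np.round(c["rect"]).tolist())
```

```text
t 32.7833 q [ 1.019  0.319  1.695 -0.568  1.168  0.116] p [428.6 426.6 300. ] w 15.9 gf 30.0 F [ 0.1  0.5 -1.3]
lean 29.7 az -29.2 y [ 0.425  0.904 -0.04 ] x [-0.795  0.352 -0.494]
units to goal [2.85 0.76 4.56]
foot [504.1 391.1 266.4] tilt 0.0
top sieve 0.86 [111.0, 158.0, 71.0, 72.0]
top sieve 0.78 [390.0, 268.0, 63.0, 133.0]
top sieve 0.49 [258.0, 145.0, 28.0, 77.0]
top bowl 0.84 [154.0, 168.0, 69.0, 71.0]
side sieve 0.92 [238.0, 294.0, 99.0, 102.0]
side bowl 0.89 [234.0, 333.0, 82.0, 63.0]
```

{"op": "move_arm", "data": {
  "steps": [
    [[0.24,0.06,0.38],0,1],
    [[0.48,0.13,0.76],0,1],
    [[0.48,0.13,0.76],0,1],
    [[0.48,0.13,0.76],0,1],
    [[0.48,0.13,0.76],0,1],
    [[0.48,0.13,0.76],0,1],
    [[0.24,0.06,0.38],0,1],
    [[0,0,0],0,1],
    [[0,0,0],0,1]
  ]
}}

```text
t: 33.83
ee_pos: [429.2, 440.6, 164.4]
orientation: [0.562, 2.578, -0.205]
ft_force: [0.7, 0.6, -1.0]
width: 16.0
grasp_force: 30.0
```

Run:
```python
from h import *
o,M=st()
G=np.load("grasp.npz");S=M@G["A"];f=M@G["b"]+o["ee_pos"];print("foot",f.round(1),"tilt",np.degrees(np.arccos(min(1,S[2,2]))).round(1),"units to final",(M.T@(np.array([504.7,405.8,106])-f)/25).round(2))
D={n:cams.get_image(n) for n in["top","side"]};V=[]
for n in D:
    im=D[n]["image"].copy();K=D[n]["camera_matrix"]
    th=np.linspace(0,2*np.pi,60);C=[(f+S@[0,0,50],58,S,(255,255,0)),(f,50,S,(0,255,0)),(np.array([504.7,405.8,85]),87.5,np.eye(3),(0,255,255))]
    for c,r,A,col in C:
        P=c+np.c_[r*np.cos(th),r*np.sin(th),0*th]@A.T
        p=cv2.projectPoints(P,cv2.Rodrigues(R.from_rotvec(np.ravel(D[n]["rotation"])).inv().as_matrix())[0],-R.from_rotvec(np.ravel(D[n]["rotation"])).inv().apply(np.array(D[n]["xyz"])),K,None)[0]
        cv2.polylines(im,[p.astype(np.int32)],True,col,1)
    b={"top":(90,240,70,230),"side":(230,390,160,330)}[n];V.append(cv2.resize(im[b[0]:b[1],b[2]:b[3]],(400,400),interpolation=cv2.INTER_CUBIC))
cv2.imwrite("pics/fin.png",np.hstack(V)[:,:,::-1])
```

```text
t 33.8333 q [ 1.031  0.507  1.763 -0.647  0.965  0.291] p [429.2 440.6 164.4] w 16.0 gf 30.0 F [ 0.7  0.6 -1. ]
lean 29.7 az -29.4 y [ 0.426  0.904 -0.041] x [-0.795  0.352 -0.494]
foot [504.6 405.  130.9] tilt 0.1 units to final [0.5  0.07 0.86]
```

View pics/fin.png

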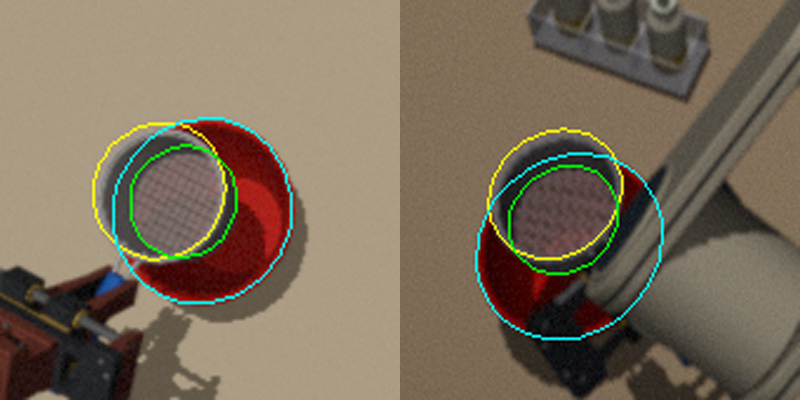

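The projected circles fit the pictures. The sieve is centred over the red bowl and about 3° nose-down, with its mesh floor at crop (185,200) left and (565,220) right. The bowl and the bottles are where they were. I'll lower it the last 20 mm.

{"op": "move_arm", "data": {
  "steps": [
    [[0.1,0.02,0.17],0,1],
    [[0.1,0.02,0.17],0,1],
    [[0.1,0.02,0.17],0,1],
    [[0.1,0.01,0.17],0,1],
    [[0,0,0],0,1],
    [[0,0,0],0,1],
    [[0,0,0],0,1],
    [[0,0,0],0,1]
  ]
}}

```text
t: 34.6
ee_pos: [429.5, 442.1, 145.2]
orientation: [0.563, 2.578, -0.203]
ft_force: [-0.3, 0.2, -1.6]
width: 15.8
grasp_force: 30.0
```

Run:
```python
from h import *
from scipy.optimize import minimize
o,M=st()
G=np.load("grasp.npz");S=M@G["A"];f=M@G["b"]+o["ee_pos"];print("model foot",f.round(1))
D={n:cams.get_image(n) for n in["top","side"]}
for n,p in (("top",(150,170)),("side",(235,320))):
    im=D[n]["image"].astype(int)
    for t,pp in(("sieve",p),("bowl",p)):
        c=[x for x in cams.cut_out(n,t) if np.hypot(x["rect"][0]-pp[0],x["rect"][1]-pp[1])<45]
        if not c: print(n,t,"none");continue
        print(n,t,round(c[0]["p"],2),np.round(c[0]["rect"]).tolist())
        if t=="bowl": print(circ(plane(D[n],hull(c[0]["pixels"]),85)).round(1))
        else:
            m=c[0]["pixels"]&~(im[...,2]>im[...,0]+40)
            m=cv2.morphologyEx(m.astype(np.uint8),cv2.MORPH_OPEN,np.ones((9,9)));print("rim at z",f[2]+45,circ(plane(D[n],hull(m),f[2]+45)).round(1))
```

```text
t 34.6 q [ 1.031  0.536  1.769 -0.662  0.936  0.319] p [429.5 442.1 145.2] w 15.8 gf 30.0 F [-0.3  0.2 -1.6]
lean 29.7 az -29.2 y [ 0.426  0.904 -0.04 ] x [-0.795  0.353 -0.494]
model foot [504.9 406.6 111.7]
top sieve 0.83 [140.0, 170.0, 58.0, 65.0]
rim at z 156.6540707814434 [499.  404.2  60. ]
top bowl 0.78 [157.0, 168.0, 62.0, 73.0]
[504.8 403.5  86. ]
side sieve 0.63 [228.0, 318.0, 57.0, 56.0]
rim at z 156.6540707814434 [500.7 409.6  59.6]
side bowl 0.81 [230.0, 330.0, 75.0, 70.0]
[532.9 428.5  59.6]
```

```bash
python3 -c "
from workcell import ctrl
print(ctrl.close_job())"
```

```text
the job is handed in; nothing more can be done
None
```

I handed the job in at about 35 s with the sieve, after tipping it about 59° over the tub for just over a second, held within about 3° of level and roughly 20 mm above the middle of the red bowl; I first had to drag it about 120 mm along the table to reach the handle, and the verdict was not shown.

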